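# Set up the seal inspection mirror

### The job

Get the seal inspection stand on the stall counter ready: first lay the loose sample plate on the stand with its hole down over the pin, flat on the base, square with it and with the seal towards the mirror, and let go of it. Then tilt the stiff-hinged mirror to 30 degrees forward of upright, in line with the slanted bar beside it, let go and take the hand well clear, and only then check that it holds by pressing the front of the mirror near its top with one light steady push of about 5 N for half a second that does not shift it. Finish with hands off and leave the other goods where they are.

Things in the scene. Friction and masses are not known exactly. Their poses are not given: they have to be found in the camera images.
- stand: Grey inspection stand, fixed to the counter; base 230 x 150 x 12 mm (x, y, z). Origin: centre of the base's underside, on the counter. Its x axis points from the pin end to the mirror end (roughly away from the robot, turned up to 0.35 rad), z up. The mirror's hinge axis lies along its y, at x = +100 mm, 50 mm above the counter. A slanted steel index bar, 70 mm long and 8 mm thick, fixed at y = +82 mm, rises from the hinge axis leaning 30 degrees forward (towards -x).
- pin_top (a point): Top centre of the fixed upright steel locating pin: 12 mm diameter, 10 mm tall above the base's top face, its top 2 mm tapered; top 22 mm above the counter, at x = -75 mm, y = 0 in the stand's frame.
- plate: Loose aluminium sample plate, 160 x 80 x 6 mm (x, y, z), about 0.35 kg, lying flat on the counter at the start. Origin: centre of its underside; x points from the hole end to the seal end. It carries an upright grip rib and a cream plastic seal ring, both fixed to it. The seal end begins pointing roughly away from the robot (within 0.5 rad). Seated on the stand its underside lies 12 mm above the counter, on the base.
- plate_hole (a point): Centre of the plate's 15 mm through hole, at the underside: x = -60 mm, y = 0 in the plate's frame.
- plate_rib (a point): Top centre of the plate's upright grip rib: 44 mm long (along the plate's x), 14 mm thick (along y), 34 mm tall above the plate's top face; at x = -12 mm, y = 0, 40 mm above the underside. Pinch it across its thickness from above.
- plate_seal (a point): Top centre of the cream seal ring fixed on the plate: 50 mm outside diameter, 26 mm tall; x = +50 mm, y = 0, 32 mm above the underside.
- mirror (a joint): Angle of the mirror about its hinge, rad: 0 upright, positive leaning forward (towards the stand's -x, over the plate), negative leaning back. Range -0.7 to 0.9. Wanted: 0.524 (30 degrees). A stiff friction hinge: it stays where it is left and slips only above about 1.4 N m, that is a push of 11 to 12 N at the top edge.
- mirror_hinge (a point): Point on the mirror's hinge axis, at its middle, 50 mm above the counter; z points along the mirror's face to its top edge, x is the normal out of its back.
- mirror_top (a point): Middle of the mirror's top edge, 130 mm from the hinge axis. The mirror is a dark framed panel 140 mm wide, 110 mm tall and 16 mm thick (8 mm to each side of the plane through the hinge axis), its lower edge 20 mm from the axis; the front, with the glass, faces the plate and the robot, the back is plain black. The rules call the front half mirror_c0 and the back half mirror_c1.
- tube_cream: Bystander: cream plastic tube standing upright, 80 mm diameter, 90 mm tall; origin at the centre of its foot.
- tube_blue: Bystander: blue plastic tube standing upright, 60 mm diameter, 75 mm tall; origin at the centre of its foot.
- ring_black: Bystander: flat black rubber ring, 100 mm diameter, 18 mm tall, lying; origin at the centre of its underside.
- oil_can: Bystander: plain metal can, 60 mm diameter, 110 mm tall; origin at the centre of its foot.
There are look-alikes about, which are no part of the job. What is shaped like the plate but turquoise is not meant.

How it is judged:
By the outcome, as a careful person would: the job done as asked, in the order asked, and still so for the second after the job is handed in, with the robot touching nothing.
It also fails if it takes over 72 s, if anything falls off the work surface, if the arm or the gripper's body presses on something with over 40 N, if the wrist force passes 120 N, or if a joint passes its speed limit or range.

### The arm

A 6-joint arm with a two-finger parallel gripper is mounted at the origin on the work surface. World frame = base frame: x ahead of the robot, y to its left, z up, the work surface at z = 0. Lengths are in m, angles in rad, forces in N, time in s.
With the tool pointing down it reaches from about 0.425 to 0.95 m from the base axis. Payload 3.5 kg.
Tool frame: the origin (TCP) lies midway between the tips of the shut fingers; the grasp point (between the pads) lies 19 mm behind it; z points along the fingers, y is the line along which they close (so a half turn about z gives the same grasp; the last joint's range is limited). The gripper opens to 85 mm and grips with 20 to 120 N. Pads are 22 mm wide; open, the fingers measure 114 mm over their backs; the gripper's body (76 mm by 85 mm) begins 54 mm behind the grasp point. The pads swing forward as they close: fully open they stand 13 mm farther back than shut.
Start: joints at [-1.349, 0.286, 1.577, -0, 1.279, -0.15], TCP at [0.245, -0.629, 0.209] pointing down, gripper open.
Joint ranges: [-2.77, 2.77], [-0.9, 2.22], [0.21, 2.48], [-1.53, 4.67], [0.24, 2.81], [-2.84, 2.84]. Speed limits (rad/s): [2.79, 2.79, 3.14, 3.14, 3.14, 3.14].

### API

Orientations are given as a unit quaternion [x, y, z, w].
In Python, from plant import * gives the robot as it stands.
- The arm moves only by the tool move_arm, never from a script. Its argument "moves" is a list of rows, each a list of 3 entries, a list of its own where there are three numbers: the opening, from 0 (shut) to 1 (fully open), then the shift along the tool's x, y, z in m, then the turn, a rotation vector about the tool's x, y, z in rad. A call has exactly 10 rows; each row shifts and turns the commanded pose from where the row before left it, along the tool's axes as they then stand; what a row does not reach is not made up. A row lasts 1/12 s, in which the tool goes at most 41.7 mm and 7.16 degrees, less where a joint would pass 70% of its speed; a pose out of reach is approached as far as the arm can. A call is refused whole if a number of a shift passes 0.0417 or a number of a turn 0.125, either way. A call with a gripper value outside its range is refused whole. The fingers move at their own pace and stop on an object; "grip_force" is the grip in N (left out, the last holds). Time passes only in rows, so rows that do not move let the fingers close, or fill a call up. It gives the time, the measured TCP pose, the force, the opening and the grip force at its end, in the units of the state.
- get_state(): the state, without advancing time (a new reading comes with each control period).
- read_camera(name): name is "side" or "top" or "wrist"; returns the picture (400x640x3 uint8, red, green, blue); there is no depth.
- camera_params(name): a dict with "fx", "fy", "cx", "cy" (pixels), "k1" (the pictures are not rectified: a ray, as slopes to the right and down, at radius r is drawn at 1 + k1 r^2 times it, then the intrinsics apply), "rvec" (rotation vector, rad) and "tvec" (3), from world to camera coordinates, as OpenCV has them; the wrist camera has in their place "tool_from_camera" (4x4, takes a point from camera to tool coordinates, whose origin is the TCP and whose axes are the flange's). Camera axes: x right, y down, z forward; pixel columns grow to the right and rows downward; lengths in m; the calibration is good to about 2 mm. A picture is of the moment at which its call begins: read the wrist's pose just before it. camera_params takes no time and is no camera call.
- sign_off(): hands the job in; it is judged then, once.
The state is a dict: "time": time; "qpos": joint angles; "dq": joint speeds; "joint_efforts": joint torques, N m; "eef_pos": TCP position; "tcp_rot": TCP orientation; "contact_force": force on the tool from outside, world axes, zero at the start; "wrist_torque": the same for the moment, N m; "opening": opening from 0.0 (shut) to 1.0 (fully open); "finger_force": force on a finger pad.
Only numpy, scipy, OpenCV 4.12 (cv2) and the standard library are available. Lean on these libraries where they do the work, as an engineer would, in place of code of your own. Each camera call takes 0.05 s, during which the arm holds its last target. There are 200 camera calls.

## Working session

There is one attempt and no reset: what is moved stays moved. The work goes in short steps, Python scripts to look and compute and a tool call to move; the robot and the scene stay as the last step left them, time stands still between calls to the robot, and variables do not carry over. Pictures are saved under pics/ and viewed, at most 10 in all, crops included, and the job is handed in when it is done.

Besides the shell and the picture viewer there is one more tool, called after ">>>" by a JSON object that holds its "name" and its "arguments". move_arm: Moves the arm, as the interface text tells. Its arguments: {"type":"object","properties":{"moves":{"type":"array"},"grip_force":{"type":"number"}},"required":["moves"]}

```bash
mkdir -p pics; ls; python3 - <<'E'
from plant import *
import cv2
for n in("top","side"):
    cv2.imwrite(f"pics/{n}0.png",read_camera(n)[:,:,::-1])
    print(n,camera_params(n))
print(camera_params("wrist"));print(get_state())
E
```

```text
pics
top {'fx': 487.1443778336279, 'fy': 487.1443778336279, 'cx': 321.1413680901056, 'cy': 203.27539463230298, 'k1': -0.08073174584557123, 'rvec': array([ 2.16597389, -2.18787163,  0.07813534]), 'tvec': array([0.01674156, 0.5388305 , 1.49351527])}
side {'fx': 458.3806388788021, 'fy': 458.3806388788021, 'cx': 321.6414903144616, 'cy': 204.83746137964465, 'k1': -0.02862137456317845, 'rvec': array([ 2.35647874, -0.1156799 ,  0.05666456]), 'tvec': array([-0.49313577,  0.13751366,  1.62855278])}
{'fx': 332.19797009392823, 'fy': 332.19797009392823, 'cx': 321.0746724836621, 'cy': 195.3767947887831, 'k1': -0.017758410527546703, 'tool_from_camera': array([[-2.79303119e-04, -9.64391181e-01, -2.64479813e-01,
         6.73195204e-02],
       [ 9.99999951e-01, -3.06479464e-04,  6.14904667e-05,
        -3.45355985e-04],
       [-1.40358495e-04, -2.64479783e-01,  9.64391220e-01,
        -1.65728474e-01],
       [ 0.00000000e+00,  0.00000000e+00,  0.00000000e+00,
         1.00000000e+00]])}
{'time': 0.1, 'qpos': array([-1.34896691e+00,  2.87116295e-01,  1.57801431e+00, -7.76914373e-06,
        1.27857274e+00, -1.50012072e-01]), 'dq': array([-3.27152729e-05, -1.13478282e-03, -3.86778219e-03,  9.32414147e-05,
       -1.91245457e-04,  5.94649622e-04]), 'joint_efforts': array([ 1.81773881e-03, -4.07293510e+01, -2.93697935e+01, -4.62908577e-05,
        3.39183469e-03, -1.19069085e-06]), 'eef_pos': array([ 0.24512741, -0.62824461,  0.20746821]), 'tcp_rot': array([ 9.82765711e-01,  1.84852491e-01, -4.16042397e-05, -1.05453216e-03]), 'contact_force': array([-0.31938946,  0.54768046,  0.01128481]), 'wrist_torque': array([ 0.0575969 , -0.02700852,  0.00934567]), 'finger_force': 0.0, 'opening': 1.0037290984189957}
```

View pics/top0.png

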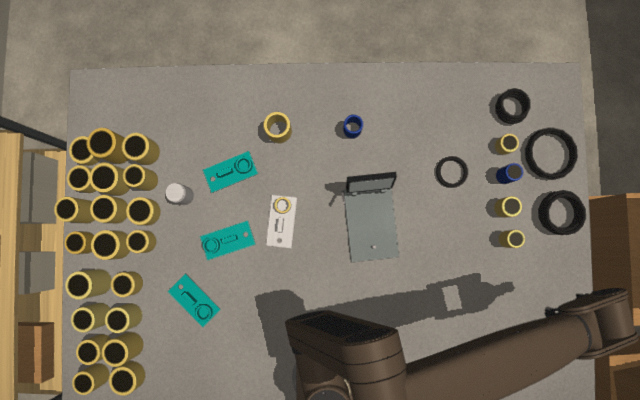

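View pics/side0.png

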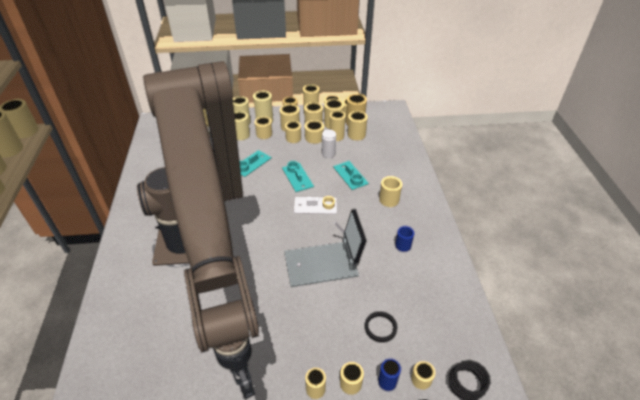

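The top picture shows four plate-shaped things. The white/aluminium plate is at about (282,221). The turquoise ones at (230,172), (228,240) and (194,300) are ruled out by colour. The stand is at (371,222). I'll confirm with one enlarged crop.

```bash
python3 - <<'E'
import cv2
a=cv2.imread("pics/top0.png")[165:270,255:415]
cv2.imwrite("pics/crop0.png",cv2.resize(a,None,fx=5,fy=5,interpolation=cv2.INTER_CUBIC))
E
```

```text
(no output)
```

View pics/crop0.png

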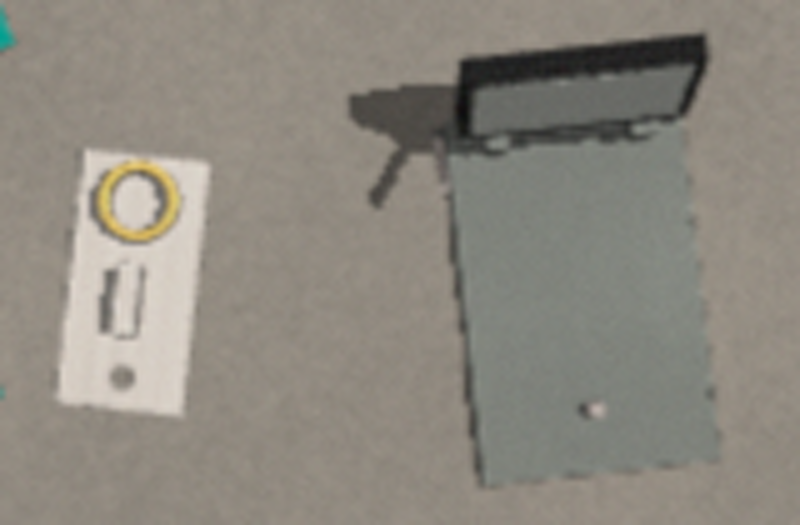

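The crop confirms the cream-white plate. Its corners in the crop are (86,149), (211,161), (184,416) and (58,403), with the seal ring at the far end. The stand's base corners are (482,487) and (720,461), and its pin is at (595,409).

```bash
cat > h.py <<'E'
from plant import *
import numpy as np, cv2
from scipy.spatial.transform import Rotation as R
from scipy.optimize import least_squares
def cam(n,st=None):
    p=camera_params(n);K=np.array([[p['fx'],0,p['cx']],[0,p['fy'],p['cy']],[0,0,1]]);D=np.array([p['k1'],0,0,0])
    if n=="wrist":
        T=np.eye(4);T[:3,:3]=R.from_quat(st['tcp_rot']).as_matrix();T[:3,3]=st['eef_pos']
        W=np.linalg.inv(T@p['tool_from_camera']);rv=cv2.Rodrigues(W[:3,:3])[0];tv=W[:3,3]
    else: rv,tv=p['rvec'],p['tvec']
    return K,D,np.array(rv,float),np.array(tv,float)
def proj(c,P): return cv2.projectPoints(np.atleast_2d(np.array(P,float)),c[2],c[3],c[0],c[1])[0].reshape(-1,2)
def unproj(c,uv,z):
    n=cv2.undistortPoints(np.array(uv,float).reshape(-1,1,2),c[0],c[1]).reshape(-1,2)
    Rm=cv2.Rodrigues(c[2])[0];o=-Rm.T@c[3];d=np.c_[n,np.ones(len(n))]@Rm
    return o+d*((z-o[2])/d[:,2])[:,None]
def body(x,P):  # x,y,yaw -> world
    P=np.atleast_2d(P);c,s=np.cos(x[2]),np.sin(x[2])
    return np.c_[x[0]+c*P[:,0]-s*P[:,1],x[1]+s*P[:,0]+c*P[:,1],P[:,2]]
def fit(c,uv,P,x0): 
    r=least_squares(lambda x:(proj(c,body(x,P))-uv).ravel(),x0,loss='soft_l1');return r.x,np.sqrt((r.fun**2).mean())
E
python3 - <<'E'
from h import *
c=cam("top");f=lambda a:np.array(a,float)/5+[254.6,164.6]
pl,e=fit(c,f([[86,149],[211,161],[184,416],[58,403],[122,378]]),np.array([[80,40,6],[80,-40,6],[-80,-40,6],[-80,40,6],[-60,0,6]])/1e3,[.7,.2,0]);print("plate",pl,e)
st,e=fit(c,f([[482,487],[720,461],[595,409]]),np.array([[-115,75,12],[-115,-75,12],[-75,0,22]])/1e3,[.7,-.1,0]);print("stand",st,e)
print(unproj(c,f([[450,155],[687,125]]),.012))
def mir(a):
    u=np.array([-np.sin(a),np.cos(a)]);n=np.array([-u[1],u[0]]) # n toward -x front
    out=[]
    for y in(.07,-.07):
        for s in(-.008,.008):
            q=np.array([.1,.05])+.13*u+s*n;out.append([q[0],y,q[1]])
    return np.array(out)
for a in(-.7,-.5,-.3,-.1,0,.1,.2,.3): print(a,((proj(c,body(st,mir(a)))-[254.6,164.6])*5).round().tolist())
E
```

```text
plate [ 0.48573924  0.136489   -0.11300341] 0.17231073149196535
stand [ 0.47784132 -0.14233453  0.09724037] 0.12354349588390451
[[ 0.56309197 -0.06233717  0.012     ]
 [ 0.58047687 -0.21141174  0.012     ]]
-0.7 [[443.0, -34.0], [446.0, -16.0], [684.0, -60.0], [689.0, -42.0]]
-0.5 [[448.0, -4.0], [451.0, 19.0], [692.0, -30.0], [697.0, -8.0]]
-0.3 [[453.0, 34.0], [456.0, 59.0], [700.0, 7.0], [704.0, 33.0]]
-0.1 [[459.0, 76.0], [462.0, 104.0], [707.0, 50.0], [711.0, 77.0]]
0 [[461.0, 99.0], [464.0, 127.0], [710.0, 72.0], [713.0, 100.0]]
0.1 [[464.0, 122.0], [467.0, 150.0], [713.0, 95.0], [716.0, 124.0]]
0.2 [[466.0, 145.0], [469.0, 173.0], [715.0, 118.0], [718.0, 147.0]]
0.3 [[469.0, 168.0], [471.0, 196.0], [717.0, 141.0], [719.0, 169.0]]
```

>>> {"name": "move_arm", "arguments": {"moves": [[1, [0.032, -0.0229, 0], [0, 0, 0]], [1, [0.032, -0.0229, 0], [0, 0, 0]], [1, [0.032, -0.0229, 0], [0, 0, 0]], [1, [0.032, -0.0229, 0], [0, 0, 0]], [1, [0.032, -0.0229, 0], [0, 0, 0]], [1, [0.032, -0.0229, 0], [0, 0, 0]], [1, [0.032, -0.0229, 0], [0, 0, 0]], [1, [0.032, -0.0229, 0], [0, 0, 0]], [1, [0.032, -0.0229, 0], [0, 0, 0]], [1, [0.032, -0.0229, 0], [0, 0, 0]]], "grip_force": 60}}

```text
time: 0.93
eef_pos: [0.4606, -0.2972, 0.2083]
tcp_rot: [0.983, 0.185, -0.0, -0.0]
contact_force: [0.5, 0.1, 0.2]
opening: 1.0
finger_force: 0.0
```

>>> {"name": "move_arm", "arguments": {"moves": [[1, [0.0163, -0.0375, 0], [0, 0, 0]], [1, [0.0163, -0.0375, 0], [0, 0, 0]], [1, [0.0163, -0.0375, 0], [0, 0, 0]], [1, [0.0163, -0.0375, 0], [0, 0, 0]], [1, [0.0163, -0.0375, 0], [0, 0, 0]], [1, [0.0163, -0.0375, 0], [0, 0, 0]], [1, [0.0163, -0.0375, 0], [0, 0, 0]], [1, [0.0163, -0.0375, 0], [0, 0, 0]], [1, [0.0163, -0.0375, 0], [0, 0, 0]], [1, [0.0163, -0.0375, 0], [0, 0, 0]]]}}

```text
time: 1.77
eef_pos: [0.4751, 0.1114, 0.2085]
tcp_rot: [0.983, 0.185, -0.0, 0.0]
contact_force: [1.3, -0.0, 0.6]
opening: 1.0
finger_force: 0.0
```

>>> {"name": "move_arm", "arguments": {"moves": [[1, [0, 0, 0], [0, 0, 0]], [1, [0, 0, 0], [0, 0, 0.121]], [1, [0, 0, 0], [0, 0, 0.121]], [1, [0, 0, 0], [0, 0, 0.121]], [1, [0, 0, 0], [0, 0, 0.122]], [1, [0, 0, 0], [0, 0, 0]], [1, [0, 0, 0], [0, 0, 0]], [1, [0, 0, 0], [0, 0, 0]], [1, [0, 0, 0], [0, 0, 0]], [1, [0, 0, 0], [0, 0, 0]]]}}

```text
time: 2.6
eef_pos: [0.4758, 0.1092, 0.2087]
tcp_rot: [0.998, -0.056, -0.0, 0.0]
contact_force: [0.6, 0.1, -0.4]
opening: 0.999
finger_force: 0.0
```

```bash
python3 - <<'E'
from h import *
s=get_state();print(s);cv2.imwrite("pics/w1.png",read_camera("wrist")[:,:,::-1])
c=cam("wrist",s)
pl=[ 0.48573924,0.136489,-0.11300341]
print(proj(c,body(pl,np.array([[80,40,6],[80,-40,6],[-80,-40,6],[-80,40,6],[-60,0,6],[-12,0,40]])/1e3)).round(1).tolist())
E
```

```text
{'time': 2.6, 'qpos': array([ 1.74744063e-02, -1.35074412e-01,  2.02408999e+00, -1.60495378e-05,
        1.25267362e+00,  1.70050552e+00]), 'dq': array([ 1.08084344e-03, -4.59147948e-05, -1.28488276e-03,  1.35133765e-03,
        2.52198487e-03,  4.53286869e-03]), 'joint_efforts': array([-3.97447104e-03, -2.36266404e+01, -2.90014082e+01, -1.90952046e-04,
        9.04279550e-04, -6.91179943e-03]), 'eef_pos': array([0.47579352, 0.10922632, 0.20867775]), 'tcp_rot': array([ 9.98425972e-01, -5.60854372e-02, -4.75779356e-05,  1.11503657e-05]), 'contact_force': array([ 0.63931984,  0.06421843, -0.39444496]), 'wrist_torque': array([-0.02179669, -0.01341821,  0.00566239]), 'finger_force': 0.0, 'opening': 0.9994108228233195}
[[257.0, 85.2], [332.7, 85.1], [331.4, 227.4], [263.7, 227.4], [297.2, 211.3], [294.1, 177.2]]
```

View pics/w1.png

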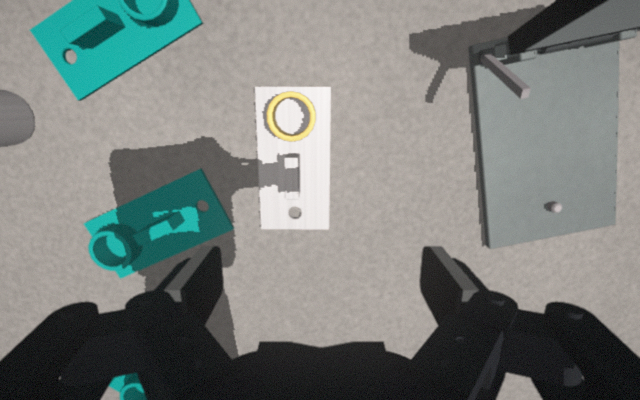

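The wrist picture shows the plate corners at (256,87), (330,87), (329,229) and (261,229), with the hole at (295,212). The pin is at (553,207) and the near base corners at (487,247) and (616,223). This agrees with the top camera to about 2 px.

```bash
python3 - <<'E'
from h import *
s=get_state();c=cam("wrist",s)
pl,e=fit(c,np.array([[256,87],[330,87],[329,229],[261,229],[295,212.5]]),np.array([[80,40,6],[80,-40,6],[-80,-40,6],[-80,40,6],[-60,0,6]])/1e3,[.48,.136,-.11]);print(pl,e)
print("rib",body(pl,[-.012,0,.04]))
st,e=fit(c,np.array([[487,247],[616,223],[553,207]]),np.array([[-115,75,12],[-115,-75,12],[-75,0,22]])/1e3,[.478,-.14,.1]);print(st,e)
Rm=R.from_quat(s['tcp_rot'])
print("tool shift to rib",Rm.inv().apply(body(pl,[-.012,0,.014])[0]-s['eef_pos']))
E
```

```text
[ 0.48422554  0.13923967 -0.1177998 ] 0.4173695116524247
rib [[0.4723087 0.14065   0.04     ]]
[ 0.47903905 -0.13901138  0.09543324] 1.3433615025289647
tool shift to rib [-0.00700007 -0.03079582  0.19471308]
```

>>> {"name": "move_arm", "arguments": {"moves": [[0.7, [-0.0035, -0.0154, 0], [0, 0, 0.005]], [0.7, [-0.0035, -0.0154, 0], [0, 0, 0]], [0.7, [0, 0, 0.03], [0, 0, 0]], [0.7, [0, 0, 0.03], [0, 0, 0]], [0.7, [0, 0, 0.03], [0, 0, 0]], [0.7, [0, 0, 0.03], [0, 0, 0]], [0.7, [0, 0, 0.03], [0, 0, 0]], [0.7, [0, 0, 0.02], [0, 0, 0]], [0.7, [0, 0, 0.015], [0, 0, 0]], [0.7, [0, 0, 0.01], [0, 0, 0]]]}}

```text
time: 3.48
eef_pos: [0.4711, 0.1406, 0.0116]
tcp_rot: [0.998, -0.059, -0.002, 0.0]
contact_force: [0.1, -0.5, 0.2]
opening: 0.698
finger_force: 0.0
```

>>> {"name": "move_arm", "arguments": {"moves": [[0.5, [0, 0, 0], [0, 0, 0]], [0, [0, 0, 0], [0, 0, 0]], [0, [0, 0, 0], [0, 0, 0]], [0, [0, 0, 0], [0, 0, 0]], [0, [0, 0, 0], [0, 0, 0]], [0, [0, 0, 0], [0, 0, 0]], [0, [0, 0, 0], [0, 0, 0]], [0, [0, 0, 0], [0, 0, 0]], [0, [0, 0, 0], [0, 0, 0]], [0, [0, 0, 0], [0, 0, 0]]]}}

```text
time: 4.32
eef_pos: [0.4738, 0.1408, 0.0154]
tcp_rot: [0.998, -0.059, 0.001, -0.0]
contact_force: [-1.0, -1.7, 6.6]
opening: 0.12
finger_force: 59.0
```

```bash
python3 - <<'E'
from h import *
s=get_state();print(s['eef_pos'],s['tcp_rot'],s['opening'],s['contact_force']);cv2.imwrite("pics/w2.png",read_camera("wrist")[:,:,::-1])
E
```

```text
[0.47379031 0.14080607 0.01543256] [ 9.98259175e-01 -5.89632242e-02  1.39474649e-03 -1.14768574e-04] 0.11957225660019494 [-1.02969679 -1.71692959  6.63687144]
```

View pics/w2.png

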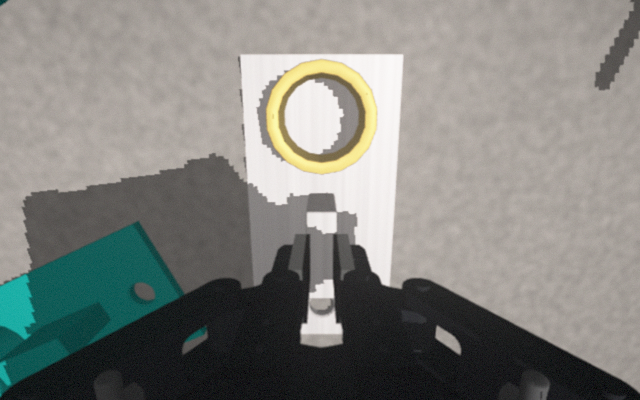

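The rib is gripped. The far corners are at (239,55) and (403,55), the ring's top centre is about (322,116), and the hole shows at (321,305).

```bash
python3 - <<'E'
from h import *
s=get_state();c=cam("wrist",s)
uv=np.array([[239.5,54.5],[403,54.5],[322,116]])
P=np.array([[80,40,6],[80,-40,6],[50,0,32]])/1e3
pl,e=fit(c,uv,P,[.484,.14,-.118]);print(pl,e,proj(c,body(pl,P)).round(1).tolist())
h=np.array([[-60,0,6],[-67.5,0,6],[-80,0,6],[-80,0,0]])/1e3
print(proj(c,body(pl,h)).round(1).tolist())
Rm=R.from_quat(s['tcp_rot'])
print("rib in tool",Rm.inv().apply(body(pl,[-.012,0,.006])[0]-s['eef_pos']),"hole",Rm.inv().apply(body(pl,[-.06,0,0])[0]-s['eef_pos']))
E
```

```text
[ 0.48495054  0.1396167  -0.11618018] 1.005186115139772 [[240.2, 54.1], [402.8, 53.7], [321.7, 118.1]]
[[321.9, 304.3], [321.9, 315.1], [321.9, 332.6], [321.9, 326.4]]
rib in tool [-0.00078415 -0.00012347  0.0094052 ] hole [-4.88002255e-02 -3.31073868e-05  1.52745090e-02]
```

>>> {"name": "move_arm", "arguments": {"moves": [[0, [0, 0, -0.034], [0, 0, 0]], [0, [0, 0, -0.034], [0, 0, 0]], [0, [0, 0, -0.034], [0, 0, -0.107]], [0, [0, 0, -0.033], [0, 0, -0.106]], [0, [-0.0118, 0.0362, 0], [0, 0, 0]], [0, [-0.0118, 0.0362, 0], [0, 0, 0]], [0, [-0.0118, 0.0362, 0], [0, 0, 0]], [0, [-0.0118, 0.0362, 0], [0, 0, 0]], [0, [-0.0118, 0.0362, 0], [0, 0, 0]], [0, [0, 0, 0], [0, 0, 0]]]}}

```text
time: 5.2
eef_pos: [0.4287, -0.0503, 0.1477]
tcp_rot: [0.999, 0.044, -0.001, 0.002]
contact_force: [-0.4, 0.1, -4.0]
opening: 0.117
finger_force: 58.9
```

>>> {"name": "move_arm", "arguments": {"moves": [[0, [0, 0, 0], [0, 0, 0]], [0, [0, 0, 0], [0, 0, 0]], [0, [0, 0, 0], [0, 0, 0]], [0, [0, 0, 0], [0, 0, 0]], [0, [0, 0, 0], [0, 0, 0]], [0, [0, 0, 0], [0, 0, 0]], [0, [0, 0, 0], [0, 0, 0]], [0, [0, 0, 0], [0, 0, 0]], [0, [0, 0, 0], [0, 0, 0]], [0, [0, 0, 0], [0, 0, 0]]]}}

```text
time: 6.03
eef_pos: [0.4309, -0.0449, 0.1487]
tcp_rot: [0.999, 0.047, 0.0, 0.0]
contact_force: [1.2, 1.0, -4.5]
opening: 0.118
finger_force: 59.1
```

```bash
python3 - <<'E'
from h import *
s=get_state();print(s['eef_pos'],s['tcp_rot'],s['opening'],s['contact_force'],s['qpos']);cv2.imwrite("pics/w3.png",read_camera("wrist")[:,:,::-1])
E
```

```text
[ 0.43085341 -0.04494002  0.14873922] [9.98871966e-01 4.74846958e-02 1.88940929e-06 4.57198583e-06] 0.11807689288649231 [ 1.15804083  0.95425553 -4.45220296] [-3.39006338e-01 -2.11003866e-01  2.20293410e+00 -7.71947824e-06
  1.14965547e+00  1.13678803e+00]
```

View pics/w3.png

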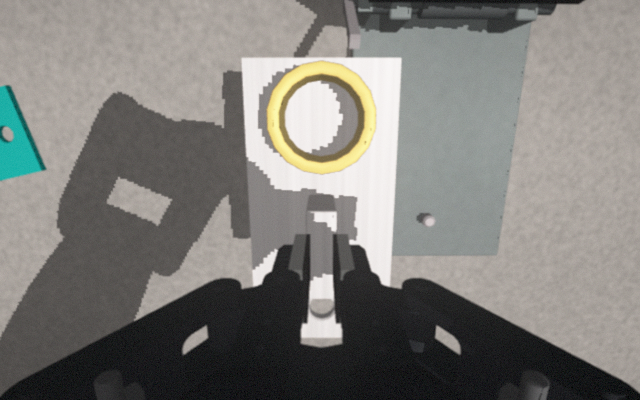

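The plate is held with a slight seal-end droop, its far corners now at (242,57) and (401,57). The pin is near (428,219) and the near-right base corner at (499,255). I'll enlarge that area.

```bash
python3 - <<'E'
from h import *
a=cv2.imread("pics/w3.png")
A=cv2.resize(a[200:265,395:505],None,fx=6,fy=6,interpolation=cv2.INTER_CUBIC)
B=cv2.resize(a[296:345,295:350],None,fx=4,fy=4,interpolation=cv2.INTER_CUBIC)
o=np.zeros((600,660,3),np.uint8);o[:390]=A;o[395:591,:220]=B
cv2.imwrite("pics/c3.png",o)
E
```

```text
(no output)
```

View pics/c3.png

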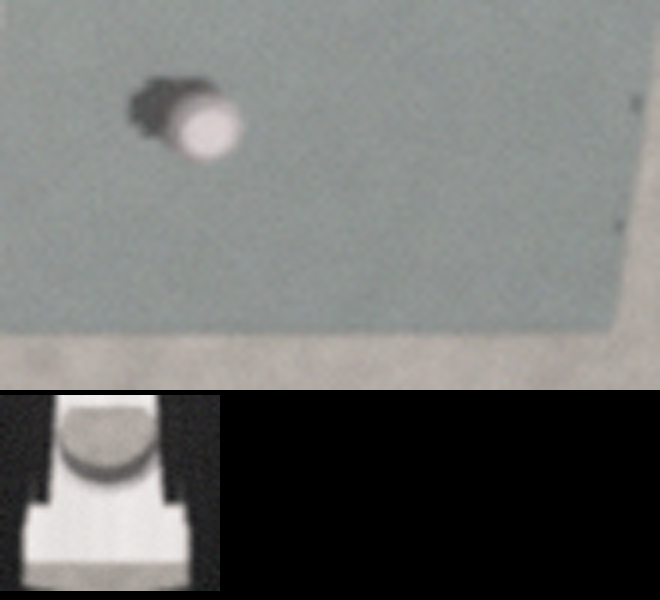

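The pin's top centre is at (429.6,221.4), the base corner at (496.6,254.9), and the near edge runs level. The hole's near rim is at row 318 and the plate's near edge at row 337.5.

```bash
python3 - <<'E'
from h import *
s=get_state();c=cam("wrist",s)
t=dict(eef_pos=np.zeros(3),tcp_rot=np.array([0,0,0,1.]));ct=cam("wrist",t)
P=np.array([[80,40,6],[80,-40,6],[-67.5,0,6],[-80,0,6]])/1e3
uv=np.array([[242,57],[401.5,57],[321.5,318],[321.5,337.5]])
def tool(x,P):  # plate->tool: flip z,y; offset about rib
    Q=(P-[-.012,0,0])*[1,-1,-1]
    return R.from_euler('y',x[2]).apply(Q)+[x[0],0,x[1]]
f=lambda x:(proj(ct,tool(x,P))-uv).ravel()
for x0 in([0,.0153,0],):
    r=least_squares(f,x0);print(r.x,f(r.x).round(1))
print("hole underside tool",tool(r.x,np.array([[-.06,0,0]])))
Q=np.array([[-75,0,22],[-115,-75,12],[-115,30,12]])/1e3
# edge points: rows only for third
def g(x):
    p=proj(c,body(x,Q));return np.r_[p[0]-[429.6,221.4],p[1]-[496.6,254.9],p[2,1]-254.9]
q=least_squares(g,[.478,-.142,.097]);print("stand",q.x,q.fun.round(2),"pin",body(q.x,[-.075,0,.022]),"tooyaw",2*np.arctan2(s['tcp_rot'][1],s['tcp_rot'][0]))
print("pin by ray",unproj(c,[[429.6,221.4]],.022))
E
```

```text
[-0.00185395  0.01513473 -0.04057642] [ 0.3 -0.   0.1 -0.1  0.4  0.7  0.3 -0.6]
hole underside tool [[-0.04981444  0.          0.0131876 ]]
stand [ 0.47763969 -0.14192164  0.09035363] [-0.41 -0.66  0.44  0.45  0.31] pin [[ 0.40294563 -0.14868894  0.022     ]] tooyaw 0.09486623670453223
pin by ray [[ 0.40233587 -0.14918946  0.022     ]]
```

```bash
python3 - <<'E'
from h import *
s=get_state();c=cam("wrist",s);a=cv2.GaussianBlur(cv2.imread("pics/w3.png"),(5,5),0).astype(int)
d=a[:,:,2]-a[:,:,0]   # R-B : counter warm
rows=range(30,245,5);pts=[]
for r in rows:
    seg=d[r,470:560];lo,hi=np.median(seg[:20]),np.median(seg[-20:]);k=np.argmax(seg>(lo+hi)/2+0);pts.append([470+k,r])
w=unproj(c,pts,.012);v=np.polyfit(w[:,0],w[:,1],1);res=w[:,1]-np.polyval(v,w[:,0]);ok=abs(res)<.002
v=np.polyfit(w[ok,0],w[ok,1],1);print("right edge yaw",np.arctan(v[0]),ok.sum(),len(w),res.std())
pts=[]
for cc in range(405,490,5):
    seg=d[235:275,cc];lo,hi=np.median(seg[:10]),np.median(seg[-10:]);pts.append([cc,235+np.argmax(seg>(lo+hi)/2)])
w=unproj(c,pts,.012);v=np.polyfit(w[:,1],w[:,0],1);print("near edge yaw",-np.arctan(v[0]))
E
```

```text
right edge yaw 0.09566173674196325 43 43 0.000295169638617423
near edge yaw 0.09707229739752035
```

>>> {"name": "move_arm", "arguments": {"moves": [[0, [0.0037, 0.0337, 0], [0, 0, 0]], [0, [0.0037, 0.0337, 0], [0, 0, 0]], [0, [0.0037, 0.0337, 0], [0, 0, 0]], [0, [0, 0, 0.034], [0, 0, 0]], [0, [0, 0, 0.034], [0, 0, 0]], [0, [0, 0, 0.034], [0, 0, 0]], [0, [0, 0, 0], [0, 0.04, 0]], [0, [0, 0, 0], [0, 0, 0]], [0, [0, 0, 0], [0, 0, 0]], [0, [0, 0, 0], [0, 0, 0]]]}}

```text
time: 6.92
eef_pos: [0.4531, -0.1457, 0.0486]
tcp_rot: [0.999, 0.047, 0.022, 0.0]
contact_force: [0.7, -0.4, -3.6]
opening: 0.12
finger_force: 59.5
```

>>> {"name": "move_arm", "arguments": {"moves": [[0, [0, 0, 0], [0, 0, 0]], [0, [0, 0, 0], [0, 0, 0]], [0, [0, 0, 0], [0, 0, 0]], [0, [0, 0, 0], [0, 0, 0]], [0, [0, 0, 0], [0, 0, 0]], [0, [0, 0, 0], [0, 0, 0]], [0, [0, 0, 0], [0, 0, 0]], [0, [0, 0, 0], [0, 0, 0]], [0, [0, 0, 0], [0, 0, 0]], [0, [0, 0, 0], [0, 0, 0]]]}}

```text
time: 7.75
eef_pos: [0.4514, -0.1446, 0.0466]
tcp_rot: [0.999, 0.047, 0.02, -0.001]
contact_force: [0.4, -0.3, -4.2]
opening: 0.122
finger_force: 59.4
```

```bash
python3 - <<'E'
from h import *
s=get_state();Rm=R.from_quat(s['tcp_rot']);print(s['eef_pos'],s['contact_force'],Rm.as_matrix().round(3))
h=s['eef_pos']+Rm.apply([-.0498,0,.0132]);print("hole",h,"err tool",Rm.inv().apply([.4024,-.1492,h[2]]-h), "down 1cm in tool",Rm.inv().apply([0,0,-.01]))
cv2.imwrite("pics/w4.png",read_camera("wrist")[:,:,::-1])
E
```

```text
[ 0.45137306 -0.14458791  0.0466404 ] [ 0.36020301 -0.32903379 -4.24780577] [[ 0.995  0.095  0.04 ]
 [ 0.095 -0.996  0.004]
 [ 0.04  -0.    -0.999]]
hole [ 0.4023589  -0.1492446   0.03146782] err tool [ 4.50980455e-05 -4.05081695e-05  1.80224626e-06] down 1cm in tool [-3.98203510e-04  1.23352972e-06  9.99206848e-03]
```

>>> {"name": "move_arm", "arguments": {"moves": [[0, [-0.0001, 0, 0.003], [0, 0, 0]], [0, [-0.0001, 0, 0.003], [0, 0, 0]], [0, [-0.0001, 0, 0.003], [0, 0, 0]], [0, [-0.0001, 0, 0.003], [0, 0, 0]], [0, [-0.0001, 0, 0.003], [0, 0, 0]], [0, [-0.0001, 0, 0.003], [0, 0, 0]], [0, [0, 0, 0.001], [0, 0, 0]], [0, [0, 0, 0.0005], [0, 0, 0]], [0, [0, 0, 0], [0, 0, 0]], [0, [0, 0, 0], [0, 0, 0]]]}}

```text
time: 8.63
eef_pos: [0.4515, -0.1446, 0.0275]
tcp_rot: [0.999, 0.047, 0.02, -0.001]
contact_force: [-3.2, 0.8, 1.1]
opening: 0.119
finger_force: 60.5
```

>>> {"name": "move_arm", "arguments": {"moves": [[0, [0, 0, 0], [0, 0, 0]], [0, [0, 0, 0], [0, 0, 0]], [0, [0, 0, 0], [0, 0, 0]], [0, [0, 0, 0], [0, 0, 0]], [0, [0, 0, 0], [0, 0, 0]], [0, [0, 0, 0], [0, 0, 0]], [0, [0, 0, 0], [0, 0, 0]], [0, [0, 0, 0], [0, 0, 0]], [0, [0, 0, 0], [0, 0, 0]], [0, [0, 0, 0], [0, 0, 0]]]}}

```text
time: 9.47
eef_pos: [0.4516, -0.1446, 0.0275]
tcp_rot: [0.999, 0.047, 0.02, -0.001]
contact_force: [-4.6, 1.2, 5.5]
opening: 0.12
finger_force: 61.4
```

```bash
python3 - <<'E'
from h import *
s=get_state();Rm=R.from_quat(s['tcp_rot']);print(s['eef_pos'],s['contact_force'],s['wrist_torque'])
print("hole",s['eef_pos']+Rm.apply([-.0498,0,.0132]))
cv2.imwrite("pics/w5.png",read_camera("wrist")[:,:,::-1])
E
```

```text
[ 0.45162206 -0.14459581  0.02749937] [-4.58076225  1.24174357  5.53798497] [ 0.30856225  0.95418104 -0.00543558]
hole [ 0.4026075  -0.14925974  0.01233029]
```

>>> {"name": "move_arm", "arguments": {"moves": [[0.45, [0, 0, 0], [0, 0, 0]], [0.45, [0, 0, 0], [0, 0, 0]], [0.45, [0, 0, 0], [0, 0, 0]], [0.45, [0, 0, 0], [0, 0, 0]], [0.45, [0, 0, -0.01], [0, 0, 0]], [0.45, [0, 0, -0.03], [0, 0, 0]], [0.45, [0, 0, -0.035], [0, 0, 0]], [0.45, [0, 0, -0.035], [0, -0.04, 0]], [0.45, [0, 0, -0.035], [0, 0, 0]], [0.45, [0, 0, -0.035], [0, 0, 0]]]}}

```text
time: 10.35
eef_pos: [0.4474, -0.1449, 0.2098]
tcp_rot: [0.999, 0.047, 0.001, 0.0]
contact_force: [0.2, -0.5, -0.7]
opening: 0.45
finger_force: 0.0
```

>>> {"name": "move_arm", "arguments": {"moves": [[0.45, [0, 0, -0.02], [0, 0, 0]], [0.45, [0, 0, 0], [0, 0, 0]], [0.45, [0, 0, 0], [0, 0, 0]], [0.45, [0, 0, 0], [0, 0, 0]], [0.45, [0, 0, 0], [0, 0, 0]], [0.45, [0, 0, 0], [0, 0, 0]], [0.45, [0, 0, 0], [0, 0, 0]], [0.45, [0, 0, 0], [0, 0, 0]], [0.45, [0, 0, 0], [0, 0, 0]], [0.45, [0, 0, 0], [0, 0, 0]]]}}

```text
time: 11.18
eef_pos: [0.4472, -0.145, 0.2268]
tcp_rot: [0.999, 0.047, -0.0, -0.0]
contact_force: [0.1, 0.3, 0.7]
opening: 0.448
finger_force: 0.0
```

```bash
python3 - <<'E'
from h import *
s=get_state();c=cam("wrist",s);print(s);cv2.imwrite("pics/w6.png",read_camera("wrist")[:,:,::-1])
st=[.4771,-.142,.096]
print(proj(c,body(st,np.array([[-75,0,22],[65,40,18],[65,-40,18],[-95,-40,18],[-95,40,18],[-115,75,12],[-115,-75,12]])/1e3)).round(1).tolist())
E
```

```text
{'time': 11.1833, 'qpos': array([-5.29898104e-01, -1.94986872e-01,  2.04240768e+00,  1.27414893e-05,
        1.29473235e+00,  9.46083338e-01]), 'dq': array([-0.00022392, -0.00255541, -0.00292361,  0.00053248,  0.00113412,
        0.00024306]), 'joint_efforts': array([-1.92226595e-03, -2.16292995e+01, -2.93717480e+01,  2.72578222e-05,
        2.43330142e-03,  2.77963593e-06]), 'eef_pos': array([ 0.44716005, -0.14499673,  0.22683296]), 'tcp_rot': array([ 9.98876521e-01,  4.73879488e-02, -2.31488215e-04, -1.58088314e-04]), 'contact_force': array([0.09604124, 0.31138179, 0.69444424]), 'wrist_torque': array([0.00772926, 0.04486714, 0.02391543]), 'finger_force': 0.0, 'opening': 0.4477661831627965}
[[321.4, 204.0], [283.8, 77.4], [358.8, 77.3], [355.0, 219.0], [287.9, 219.1], [260.4, 232.9], [382.6, 232.8]]
```

View pics/w6.png

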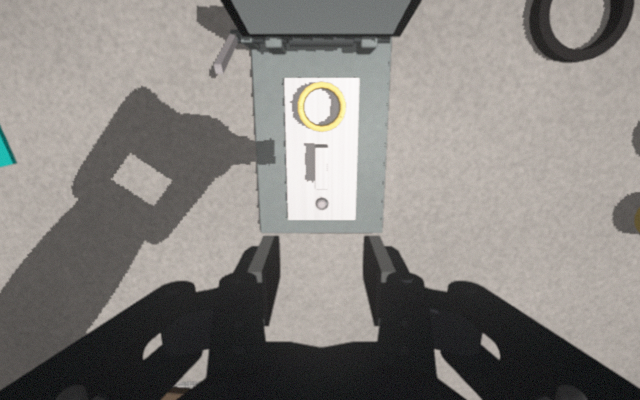

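The plate is seated: its corners at (284,78), (359,78), (355,220) and (287,220) match the prediction to 1 px, and it is square with the seal towards the mirror. Next is the mirror, which I'll pinch by its top edge.

>>> {"name": "move_arm", "arguments": {"moves": [[0.7, [0, 0, 0], [0, 0, -0.121]], [0.7, [0, 0, 0], [0, 0, -0.121]], [0.7, [0, 0, 0], [0, 0, -0.121]], [0.7, [0, 0, 0], [0, 0, -0.121]], [0.7, [0, 0, 0], [0, 0, -0.121]], [0.7, [0, 0, 0], [0, 0, -0.121]], [0.7, [0, 0, 0], [0, 0, -0.121]], [0.7, [0, 0, 0], [0, 0, -0.121]], [0.7, [0, 0, 0], [0, 0, -0.121]], [0.7, [0, 0, 0], [0, 0, -0.121]]], "grip_force": 50}}

```text
time: 12.07
eef_pos: [0.4472, -0.145, 0.2271]
tcp_rot: [0.793, 0.609, 0.0, 0.0]
contact_force: [-0.1, 0.5, -0.2]
opening: 0.701
finger_force: 0.0
```

>>> {"name": "move_arm", "arguments": {"moves": [[0.7, [0, 0, 0], [0, 0, -0.1203]], [0.7, [0, 0, 0], [0, 0, -0.1203]], [0.7, [0, 0, 0], [0, 0, -0.1203]], [0.7, [0, 0.0316, 0], [0, 0, 0]], [0.7, [0, 0.0316, 0], [0, 0, 0]], [0.7, [0, 0.0316, 0], [0, 0, 0]], [0.7, [0, 0.0316, 0], [0, 0, 0]], [0.7, [0, 0.0316, 0], [0, 0, 0]], [0.7, [0, 0, 0], [0.085, 0, 0]], [0.7, [0, 0, 0], [0.085, 0, 0]]]}}

```text
time: 12.9
eef_pos: [0.6053, -0.13, 0.2273]
tcp_rot: [0.67, 0.737, -0.064, -0.058]
contact_force: [-0.1, -1.1, -0.3]
opening: 0.701
finger_force: 0.0
```

>>> {"name": "move_arm", "arguments": {"moves": [[0.7, [0, 0, 0], [0, 0, 0]], [0.7, [0, 0, 0], [0, 0, 0]], [0.7, [0, 0, 0], [0, 0, 0]], [0.7, [0, 0, 0], [0, 0, 0]], [0.7, [0, 0, 0], [0, 0, 0]], [0.7, [0, 0, 0], [0, 0, 0]], [0.7, [0, 0, 0], [0, 0, 0]], [0.7, [0, 0, 0], [0, 0, 0]], [0.7, [0, 0, 0], [0, 0, 0]], [0.7, [0, 0, 0], [0, 0, 0]]]}}

```text
time: 13.73
eef_pos: [0.6045, -0.1301, 0.2272]
tcp_rot: [0.67, 0.737, -0.063, -0.057]
contact_force: [-0.3, -0.2, -1.2]
opening: 0.702
finger_force: 0.0
```

```bash
cat >> h.py <<'E'
ST=[.4771,-.142,.096]
def mirframe(a=None):
    s=get_state();Rm=R.from_quat(s['tcp_rot']);Rs=R.from_euler('z',ST[2])
    hinge=body(ST,[.1,0,.05])[0];p=Rs.inv().apply(s['eef_pos']-hinge);M=(Rs.inv()*Rm).as_matrix()
    print("t",s['time'],"TCP rel hinge (stand)",p.round(4),"radius",np.hypot(p[0],p[2]).round(4),"pos ang",np.arctan2(-p[0],p[2]).round(4),"tool ang",np.arctan2(M[0,2],-M[2,2]).round(4),"toolx",M[:,0].round(3),"F",s['contact_force'].round(1),"T",s['wrist_torque'].round(2),"op",round(s['opening'],3),"q",s['qpos'].round(2));return s
E
python3 - <<'E'
from h import *
s=mirframe();cv2.imwrite("pics/w7.png",read_camera("wrist")[:,:,::-1])
c=cam("wrist",s)
def mir(a):
    u=np.array([-np.sin(a),np.cos(a)]);n=np.array([-u[1],u[0]]);out=[]
    for y in(.07,-.07):
        for k in(-.008,.008):
            q=np.array([.1,.05])+.13*u+k*n;out.append([q[0],y,q[1]])
    return np.array(out)
for a in(-.3,-.2,-.1): print(a,proj(c,body(ST,mir(a))).round().tolist())
E
```

```text
t 13.7333 TCP rel hinge (stand) [ 0.0279 -0.0004  0.1772] radius 0.1794 pos ang -0.1563 tool ang -0.1698 toolx [ 0.001  1.    -0.   ] F [-0.3 -0.2 -1.2] T [-0.01 -0.06  0.01] op 0.702 q [-0.34  0.25  1.6  -0.07  1.45 -0.42]
-0.3 [[364.0, 99.0], [339.0, 99.0], [358.0, 296.0], [336.0, 298.0]]
-0.2 [[344.0, 99.0], [318.0, 99.0], [340.0, 297.0], [319.0, 298.0]]
-0.1 [[323.0, 99.0], [297.0, 99.0], [323.0, 298.0], [301.0, 297.0]]
```

View pics/w7.png

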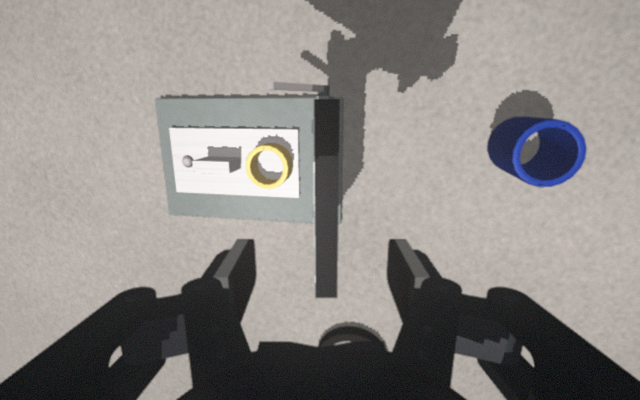

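The picture shows the mirror's top edge at columns 315–341 (row 99) and 315–337 (row 297). That puts it about 0.186 rad back, between the fingers.

>>> {"name": "move_arm", "arguments": {"moves": [[0.7, [0, 0.005, 0], [0.016, 0, 0]], [0.7, [0, 0, 0.02], [0, 0, 0]], [0.7, [0, 0, 0.02], [0, 0, 0]], [0.7, [0, 0, 0.02], [0, 0, 0]], [0.7, [0, 0, 0.015], [0, 0, 0]], [0.7, [0, 0, 0.007], [0, 0, 0]], [0.7, [0, 0, 0], [0, 0, 0]], [0.4, [0, 0, 0], [0, 0, 0]], [0.35, [0, 0, 0], [0, 0, 0]], [0.3, [0, 0, 0], [0, 0, 0]]]}}

```text
time: 14.62
eef_pos: [0.5955, -0.1313, 0.1474]
tcp_rot: [0.67, 0.737, -0.068, -0.061]
contact_force: [0.6, -0.1, 0.1]
opening: 0.307
finger_force: 0.0
```

>>> {"name": "move_arm", "arguments": {"moves": [[0.25, [0, 0, 0], [0, 0, 0]], [0.2, [0, 0, 0], [0, 0, 0]], [0.1, [0, 0, 0], [0, 0, 0]], [0, [0, 0, 0], [0, 0, 0]], [0, [0, 0, 0], [0, 0, 0]], [0, [0, 0, 0], [0, 0, 0]], [0, [0, 0, 0], [0, 0, 0]], [0, [0, 0, 0], [0, 0, 0]], [0, [0, 0, 0], [0, 0, 0]], [0, [0, 0, 0], [0, 0, 0]]]}}

```text
time: 15.45
eef_pos: [0.594, -0.1313, 0.1472]
tcp_rot: [0.67, 0.737, -0.069, -0.063]
contact_force: [-2.9, 0.8, 5.8]
opening: 0.165
finger_force: 51.3
```

```bash
python3 - <<'E'
from h import *
mirframe()
E
```

```text
t 15.45 TCP rel hinge (stand) [ 0.0174 -0.0006  0.0972] radius 0.0988 pos ang -0.1768 tool ang -0.1872 toolx [ 0.001  1.    -0.001] F [-2.9  0.8  5.8] T [0.05 0.75 0.02] op 0.165 q [-0.35  0.3   1.68 -0.08  1.33 -0.42]
```

>>> {"name": "move_arm", "arguments": {"moves": [[0, [0, -0.00494, 0.00012], [-0.05, 0, 0]], [0, [0, -0.00494, 0.00012], [-0.05, 0, 0]], [0, [0, -0.00494, 0.00012], [-0.05, 0, 0]], [0, [0, -0.00494, 0.00012], [-0.05, 0, 0]], [0, [0, -0.00494, 0.00012], [-0.05, 0, 0]], [0, [0, -0.00494, 0.00012], [-0.05, 0, 0]], [0, [0, -0.00494, 0.00012], [-0.05, 0, 0]], [0, [0, -0.00494, 0.00012], [-0.05, 0, 0]], [0, [0, -0.00494, 0.00012], [-0.05, 0, 0]], [0, [0, -0.00494, 0.00012], [-0.05, 0, 0]]]}}

```text
time: 16.28
eef_pos: [0.548, -0.1358, 0.1447]
tcp_rot: [0.664, 0.73, 0.118, 0.109]
contact_force: [7.2, 3.2, 0.3]
opening: 0.168
finger_force: 50.5
```

```bash
python3 - <<'E'
from h import *
mirframe()
E
```

```text
t 16.2833 TCP rel hinge (stand) [-0.0288 -0.0006  0.0947] radius 0.099 pos ang 0.2956 tool ang 0.3232 toolx [ 0.002  1.    -0.002] F [7.2 3.2 0.3] T [ 0.44 -0.38  0.16] op 0.168 q [-0.51 -0.06  2.11  0.24  0.84 -0.74]
```

>>> {"name": "move_arm", "arguments": {"moves": [[0, [0, -0.00494, 0.00012], [-0.05, 0, 0]], [0, [0, -0.00494, 0.00012], [-0.05, 0, 0]], [0, [0, -0.00494, 0.00012], [-0.05, 0, 0]], [0, [0, -0.00494, 0.00012], [-0.05, 0, 0]], [0, [0, 0, 0], [0, 0, 0]], [0, [0, 0, 0], [0, 0, 0]], [0, [0, 0, 0], [0, 0, 0]], [0, [0, 0, 0], [0, 0, 0]], [0, [0, 0, 0], [0, 0, 0]], [0, [0, 0, 0], [0, 0, 0]]]}}

```text
time: 17.12
eef_pos: [0.5282, -0.1377, 0.1361]
tcp_rot: [0.65, 0.716, 0.188, 0.171]
contact_force: [-7.2, 1.4, 8.9]
opening: 0.167
finger_force: 52.1
```

```bash
python3 - <<'E'
from h import *
s=mirframe()
for n in("top","side","wrist"): cv2.imwrite(f"pics/m_{n}.png",read_camera(n)[:,:,::-1])
E
```

```text
t 17.1167 TCP rel hinge (stand) [-0.0487 -0.0006  0.0861] radius 0.099 pos ang 0.5148 tool ang 0.5144 toolx [ 0.     1.    -0.001] F [-7.2  1.4  8.9] T [0.3  0.71 0.09] op 0.167 q [-0.6  -0.17  2.26  0.51  0.71 -1.04]
```

>>> {"name": "move_arm", "arguments": {"moves": [[0.25, [0, 0, 0], [0, 0, 0]], [0.35, [0, 0, 0], [0, 0, 0]], [0.6, [0, 0, 0], [0, 0, 0]], [0.6, [0, 0, 0], [0, 0, 0]], [0.6, [0, 0, 0], [0, 0, 0]], [0.6, [0, 0, -0.02], [0, 0, 0]], [0.6, [0, 0, -0.03], [0, 0, 0]], [0.6, [0, 0, -0.03], [0, 0, 0]], [0.6, [0, 0, -0.03], [0, 0, 0]], [0.6, [0, 0, 0], [0, 0, 0]]]}}

```text
time: 18.1
eef_pos: [0.475, -0.1444, 0.2372]
tcp_rot: [0.65, 0.715, 0.188, 0.177]
contact_force: [-0.0, -0.4, 1.2]
opening: 0.601
finger_force: 0.0
```

>>> {"name": "move_arm", "arguments": {"moves": [[0.6, [0, 0, 0], [0, 0, 0]], [0.6, [0, 0, 0], [0, 0, 0]], [0.6, [0, 0, 0], [0, 0, 0]], [0.6, [0, 0, 0], [0, 0, 0]], [0.6, [0, 0, 0], [0, 0, 0]], [0.6, [0, 0, 0], [0, 0, 0]], [0.6, [0, 0, 0], [0, 0, 0]], [0.6, [0, 0, 0], [0, 0, 0]], [0.6, [0, 0, 0], [0, 0, 0]], [0.6, [0, 0, 0], [0, 0, 0]]]}}

```text
time: 18.93
eef_pos: [0.4739, -0.1425, 0.2304]
tcp_rot: [0.651, 0.716, 0.188, 0.171]
contact_force: [-0.1, 0.2, -1.0]
opening: 0.598
finger_force: 0.0
```

```bash
python3 - <<'E'
from h import *
s=mirframe();a=read_camera("wrist")[:,:,::-1];cv2.imwrite("pics/w8.png",a)
c=cam("wrist",s)
def mir(a):
    u=np.array([-np.sin(a),np.cos(a)]);n=np.array([-u[1],u[0]]);out=[]
    for y in(.07,-.07):
        for k in(-.008,.008):
            q=np.array([.1,.05])+.13*u+k*n;out.append([q[0],y,q[1]])
    return np.array(out)
for t in(.46,.5,.524,.55): print(t,proj(c,body(ST,mir(t))).round(1).tolist())
bar=lambda r:[.1-r*.5,.082,.05+r*.866]
print("bar",proj(c,body(ST,[bar(0),bar(.07)])).round(1).tolist())
cr=cv2.resize(a[60:330,200:480],None,fx=2.2,fy=2.2,interpolation=cv2.INTER_CUBIC);cv2.imwrite("pics/c8.png",cr)
E
```

```text
t 18.9333 TCP rel hinge (stand) [-0.1032 -0.0002  0.1804] radius 0.2079 pos ang 0.5195 tool ang 0.5139 toolx [0.001 1.    0.   ] F [-0.1  0.2 -1. ] T [-0.04  0.26  0.01] op 0.598 q [-0.7  -0.43  2.28  0.44  0.97 -0.99]
0.46 [[343.1, 100.1], [320.5, 100.1], [340.3, 278.0], [320.7, 278.6]]
0.5 [[335.8, 100.1], [313.1, 100.1], [333.9, 278.4], [314.4, 278.5]]
0.524 [[331.4, 100.1], [308.7, 100.1], [330.1, 278.5], [310.5, 278.4]]
0.55 [[326.6, 100.1], [303.9, 100.1], [326.0, 278.6], [306.4, 278.2]]
bar [[321.6, 90.0], [320.9, 86.6]]
```

View pics/c8.png

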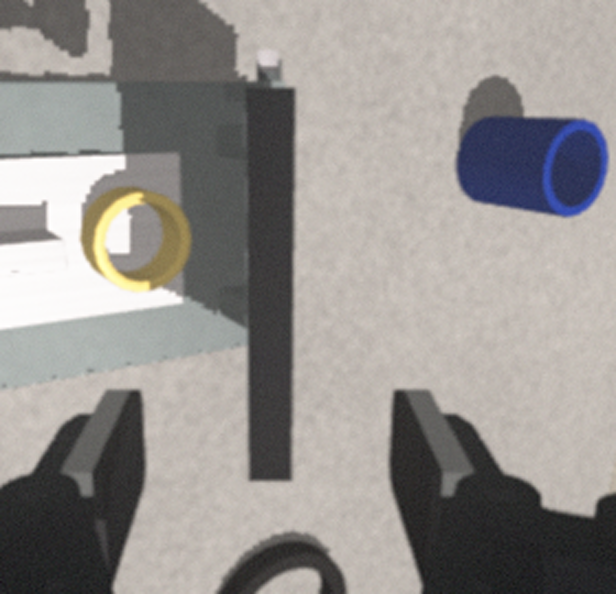

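The mirror's top edge lies at crop columns 248–295 and 250–292, and the bar at about 269. So it stands at roughly 0.51–0.52 rad, in line with the bar to within about half a degree, which is good. Now I take the hand well clear and then come round to the front with the fingers shut.

>>> {"name": "move_arm", "arguments": {"moves": [[0.3, [0, 0, -0.03], [0, 0, 0]], [0.1, [0, 0, -0.02], [0, 0, 0]], [0, [0, -0.02, 0], [0, 0, 0]], [0, [0, -0.02, 0], [0, 0, 0]], [0, [0, -0.015, 0], [0, 0, 0]], [0, [0, 0, 0], [0, 0, 0]], [0, [0, 0, 0], [0, 0, 0]], [0, [0, 0, 0], [0, 0, 0]], [0, [0, 0, 0], [0, 0, 0]], [0, [0, 0, 0], [0, 0, 0]]]}}

```text
time: 19.82
eef_pos: [0.4024, -0.1493, 0.2476]
tcp_rot: [0.65, 0.716, 0.188, 0.171]
contact_force: [0.1, 0.5, -0.5]
opening: 0.002
finger_force: 0.0
```

```bash
cat >> h.py <<'E'
def front():
    s=mirframe();Rm=R.from_quat(s['tcp_rot']);n=R.from_euler('z',ST[2]).apply([np.cos(.515),0,np.sin(.515)]);u=R.from_euler('z',ST[2]).apply([-np.sin(.515),0,np.cos(.515)])
    d=s['eef_pos']-body(ST,[.1,0,.05])[0];print("along",d@u,"normal",d@n,"Fn",s['contact_force']@n,"Fu",s['contact_force']@u);return s
E
python3 -c "
from h import *
front()"
```

```text
t 19.8167 TCP rel hinge (stand) [-0.1751 -0.0002  0.1976] radius 0.264 pos ang 0.7251 tool ang 0.5145 toolx [ 0.  1. -0.] F [ 0.1  0.5 -0.5] T [-0.05  0.27  0.02] op 0.002 q [-0.87 -0.64  2.37  0.46  1.14 -1.1 ]
along 0.25821040312443955 normal -0.05506095696333688 Fn -0.1231896659259456 Fu -0.4916511961668385
```

>>> {"name": "move_arm", "arguments": {"moves": [[0, [0, 0, 0.036], [0, 0, 0]], [0, [0, 0, 0.036], [0, 0, 0]], [0, [0, 0, 0.036], [0, 0, 0]], [0, [0, 0, 0.035], [0, 0, 0]], [0, [0, 0, 0], [-0.1, 0, 0]], [0, [0, 0.01, 0], [0, 0, 0]], [0, [0, 0.008, 0], [0, 0, 0]], [0, [0, 0, 0], [0, 0, 0]], [0, [0, 0, 0], [0, 0, 0]], [0, [0, 0, 0], [0, 0, 0]]]}}

```text
time: 20.65
eef_pos: [0.4874, -0.1419, 0.1348]
tcp_rot: [0.641, 0.706, 0.224, 0.205]
contact_force: [0.6, -0.1, 0.5]
opening: 0.002
finger_force: 0.0
```

```bash
python3 -c "
from h import *
front()"
```

```text
t 20.65 TCP rel hinge (stand) [-0.0897 -0.0009  0.0848] radius 0.1234 pos ang 0.8136 tool ang 0.6163 toolx [ 0.     1.    -0.003] F [ 0.6 -0.1  0.5] T [ 0.02  0.27 -0.03] op 0.002 q [-0.72 -0.3   2.4   0.69  0.72 -1.28]
along 0.11796976016212325 normal -0.036315152216742745 Fn 0.7894888605545114 Fu 0.12260429982599558
```

>>> {"name": "move_arm", "arguments": {"moves": [[0, [0, 0.003, 0], [0, 0, 0]], [0, [0, 0.003, 0], [0, 0, 0]], [0, [0, 0.002, 0], [0, 0, 0]], [0, [0, 0.001, 0], [0, 0, 0]], [0, [0, 0.0005, 0], [0, 0, 0]], [0, [0, 0.0005, 0], [0, 0, 0]], [0, [0, 0, 0], [0, 0, 0]], [0, [0, 0, 0], [0, 0, 0]], [0, [0, 0, 0], [0, 0, 0]], [0, [0, 0, 0], [0, 0, 0]]]}}

```text
time: 21.48
eef_pos: [0.4945, -0.1405, 0.1385]
tcp_rot: [0.641, 0.705, 0.224, 0.203]
contact_force: [-0.7, -0.2, -0.1]
opening: -0.004
finger_force: 0.0
```

```bash
python3 -c "
from h import *
front()
cv2.imwrite('pics/w9.png',read_camera('wrist')[:,:,::-1])"
```

```text
t 21.4833 TCP rel hinge (stand) [-0.0826 -0.0002  0.0885] radius 0.121 pos ang 0.7511 tool ang 0.6138 toolx [0.001 1.    0.   ] F [-0.7 -0.2 -0.1] T [-0.02  0.25 -0.02] op -0.004 q [-0.7  -0.29  2.38  0.68  0.71 -1.25]
along 0.11765143586705268 normal -0.02830200883990472 Fn -0.7237451996778691 Fu 0.25572105219896496
```

>>> {"name": "move_arm", "arguments": {"moves": [[0, [0, 0.0005, 0], [0, 0, 0]], [0, [0, 0.0005, 0], [0, 0, 0]], [0, [0, 0.0005, 0], [0, 0, 0]], [0, [0, 0.0005, 0], [0, 0, 0]], [0, [0, 0.0005, 0], [0, 0, 0]], [0, [0, 0.0005, 0], [0, 0, 0]], [0, [0, 0, 0], [0, 0, 0]], [0, [0, 0, 0], [0, 0, 0]], [0, [0, 0, 0], [0, 0, 0]], [0, [0, 0, 0], [0, 0, 0]]]}}

```text
time: 22.37
eef_pos: [0.497, -0.1403, 0.1403]
tcp_rot: [0.641, 0.705, 0.224, 0.203]
contact_force: [0.6, 0.6, 0.2]
opening: -0.0
finger_force: 0.0
```

```bash
python3 -c "
from h import *
front()"
```

```text
t 22.3667 TCP rel hinge (stand) [-0.0801 -0.0002  0.0903] radius 0.1207 pos ang 0.7255 tool ang 0.614 toolx [0.001 1.    0.   ] F [0.6 0.6 0.2] T [-0.04  0.26  0.02] op -0.0 q [-0.7  -0.29  2.38  0.68  0.71 -1.24]
along 0.11800426152276894 normal -0.02521558087570626 Fn 0.6310044545230434 Fu -0.17928582841812268
```

>>> {"name": "move_arm", "arguments": {"moves": [[0, [0, 0.0004, 0], [0, 0, 0]], [0, [0, 0.0004, 0], [0, 0, 0]], [0, [0, 0.0004, 0], [0, 0, 0]], [0, [0, 0.0004, 0], [0, 0, 0]], [0, [0, 0.0002, 0], [0, 0, 0]], [0, [0, 0.0002, 0], [0, 0, 0]], [0, [0, 0, 0], [0, 0, 0]], [0, [0, 0, 0], [0, 0, 0]], [0, [0, 0, 0], [0, 0, 0]], [0, [0, 0, 0], [0, 0, 0]]]}}

```text
time: 23.2
eef_pos: [0.4986, -0.1401, 0.1414]
tcp_rot: [0.641, 0.705, 0.224, 0.203]
contact_force: [-0.8, -0.0, 0.1]
opening: 0.003
finger_force: 0.0
```

```bash
python3 -c "
from h import *
front()"
```

```text
t 23.2 TCP rel hinge (stand) [-0.0784 -0.0002  0.0914] radius 0.1205 pos ang 0.7091 tool ang 0.6139 toolx [0.001 1.    0.   ] F [-0.8 -0.   0.1] T [-0.03  0.27 -0.04] op 0.003 q [-0.7  -0.29  2.37  0.68  0.71 -1.24]
along 0.11819427092072622 normal -0.023236640340641622 Fn -0.653091025095416 Fu 0.48019406548751076
```

>>> {"name": "move_arm", "arguments": {"moves": [[0, [0, 0.0004, 0], [0, 0, 0]], [0, [0, 0.0004, 0], [0, 0, 0]], [0, [0, 0.0004, 0], [0, 0, 0]], [0, [0, 0.0004, 0], [0, 0, 0]], [0, [0, 0, 0], [0, 0, 0]], [0, [0, 0, 0], [0, 0, 0]], [0, [0, 0, 0], [0, 0, 0]], [0, [0, 0, 0], [0, 0, 0]], [0, [0, 0, 0], [0, 0, 0]], [0, [0, 0, 0], [0, 0, 0]]]}}

```text
time: 24.03
eef_pos: [0.4999, -0.14, 0.1424]
tcp_rot: [0.641, 0.705, 0.224, 0.203]
contact_force: [-0.3, 0.8, -0.1]
opening: 0.003
finger_force: 0.0
```

```bash
python3 -c "
from h import *
front()"
```

```text
t 24.0333 TCP rel hinge (stand) [-0.0771 -0.0002  0.0924] radius 0.1203 pos ang 0.6957 tool ang 0.614 toolx [0.001 1.    0.   ] F [-0.3  0.8 -0.1] T [-0.04  0.28 -0.04] op 0.003 q [-0.69 -0.28  2.37  0.68  0.71 -1.23]
along 0.11835652236604824 normal -0.021620787964232863 Fn -0.29166023114362677 Fu -0.006184932168719348
```

>>> {"name": "move_arm", "arguments": {"moves": [[0, [0, 0.0004, 0], [0, 0, 0]], [0, [0, 0.0004, 0], [0, 0, 0]], [0, [0, 0.0004, 0], [0, 0, 0]], [0, [0, 0.0004, 0], [0, 0, 0]], [0, [0, 0, 0], [0, 0, 0]], [0, [0, 0, 0], [0, 0, 0]], [0, [0, 0, 0], [0, 0, 0]], [0, [0, 0, 0], [0, 0, 0]], [0, [0, 0, 0], [0, 0, 0]], [0, [0, 0, 0], [0, 0, 0]]]}}

```text
time: 24.87
eef_pos: [0.5012, -0.1399, 0.1433]
tcp_rot: [0.641, 0.705, 0.224, 0.203]
contact_force: [-0.3, 0.3, 0.2]
opening: -0.001
finger_force: 0.0
```

```bash
python3 -c "
from h import *
front()"
```

```text
t 24.8667 TCP rel hinge (stand) [-0.0758 -0.0002  0.0933] radius 0.1202 pos ang 0.6825 tool ang 0.614 toolx [0.001 1.    0.   ] F [-0.3  0.3  0.2] T [-0.01  0.3   0.01] op -0.001 q [-0.69 -0.28  2.37  0.67  0.71 -1.23]
along 0.11851574787612879 normal -0.020035476188853818 Fn -0.11831314520254244 Fu 0.3122702214944714
```

>>> {"name": "move_arm", "arguments": {"moves": [[0, [0, 0.0004, 0], [0, 0, 0]], [0, [0, 0.0004, 0], [0, 0, 0]], [0, [0, 0.0004, 0], [0, 0, 0]], [0, [0, 0.0004, 0], [0, 0, 0]], [0, [0, 0, 0], [0, 0, 0]], [0, [0, 0, 0], [0, 0, 0]], [0, [0, 0, 0], [0, 0, 0]], [0, [0, 0, 0], [0, 0, 0]], [0, [0, 0, 0], [0, 0, 0]], [0, [0, 0, 0], [0, 0, 0]]]}}

```text
time: 25.7
eef_pos: [0.5025, -0.1398, 0.1442]
tcp_rot: [0.641, 0.705, 0.224, 0.203]
contact_force: [0.4, 0.7, -0.2]
opening: 0.002
finger_force: 0.0
```

```bash
python3 -c "
from h import *
front()"
```

```text
t 25.7 TCP rel hinge (stand) [-0.0745 -0.0002  0.0942] radius 0.1201 pos ang 0.669 tool ang 0.614 toolx [ 0.001  1.    -0.   ] F [ 0.4  0.7 -0.2] T [-0.04  0.27 -0.01] op 0.002 q [-0.69 -0.28  2.37  0.67  0.71 -1.23]
along 0.11869659390775883 normal -0.018430092532318323 Fn 0.29418960648896786 Fu -0.3804077770950388
```

>>> {"name": "move_arm", "arguments": {"moves": [[0, [0, 0.0004, 0], [0, 0, 0]], [0, [0, 0.0004, 0], [0, 0, 0]], [0, [0, 0.0004, 0], [0, 0, 0]], [0, [0, 0.0004, 0], [0, 0, 0]], [0, [0, 0, 0], [0, 0, 0]], [0, [0, 0, 0], [0, 0, 0]], [0, [0, 0, 0], [0, 0, 0]], [0, [0, 0, 0], [0, 0, 0]], [0, [0, 0, 0], [0, 0, 0]], [0, [0, 0, 0], [0, 0, 0]]]}}

```text
time: 26.53
eef_pos: [0.5038, -0.1396, 0.1451]
tcp_rot: [0.641, 0.705, 0.224, 0.203]
contact_force: [0.6, -0.2, 0.2]
opening: -0.0
finger_force: 0.0
```

```bash
python3 -c "
from h import *
front()"
```

```text
t 26.5333 TCP rel hinge (stand) [-0.0732 -0.0002  0.0951] radius 0.12 pos ang 0.6559 tool ang 0.614 toolx [ 0.001  1.    -0.   ] F [ 0.6 -0.2  0.2] T [ 0.04  0.26 -0.02] op -0.0 q [-0.69 -0.28  2.36  0.67  0.71 -1.22]
along 0.11882800446354116 normal -0.01685764416520783 Fn 0.5923650923263377 Fu -0.16135146136261386
```

>>> {"name": "move_arm", "arguments": {"moves": [[0, [0, 0.0004, 0], [0, 0, 0]], [0, [0, 0.0004, 0], [0, 0, 0]], [0, [0, 0.0004, 0], [0, 0, 0]], [0, [0, 0.0004, 0], [0, 0, 0]], [0, [0, 0, 0], [0, 0, 0]], [0, [0, 0, 0], [0, 0, 0]], [0, [0, 0, 0], [0, 0, 0]], [0, [0, 0, 0], [0, 0, 0]], [0, [0, 0, 0], [0, 0, 0]], [0, [0, 0, 0], [0, 0, 0]]]}}

```text
time: 27.37
eef_pos: [0.5051, -0.1395, 0.146]
tcp_rot: [0.641, 0.705, 0.224, 0.203]
contact_force: [-0.4, -0.7, -0.0]
opening: 0.002
finger_force: 0.0
```

```bash
python3 -c "
from h import *
front()"
```

```text
t 27.3667 TCP rel hinge (stand) [-0.0719 -0.0002  0.096 ] radius 0.12 pos ang 0.6426 tool ang 0.614 toolx [0.001 1.    0.   ] F [-0.4 -0.7 -0. ] T [-0.02  0.29  0.01] op 0.002 q [-0.68 -0.28  2.36  0.67  0.71 -1.22]
along 0.1189939855725988 normal -0.015266224167387897 Fn -0.4071643847281114 Fu 0.18107882628968025
```

>>> {"name": "move_arm", "arguments": {"moves": [[0, [0, 0.0004, 0], [0, 0, 0]], [0, [0, 0.0004, 0], [0, 0, 0]], [0, [0, 0.0004, 0], [0, 0, 0]], [0, [0, 0.0003, 0], [0, 0, 0]], [0, [0, 0, 0], [0, 0, 0]], [0, [0, 0, 0], [0, 0, 0]], [0, [0, 0, 0], [0, 0, 0]], [0, [0, 0, 0], [0, 0, 0]], [0, [0, 0, 0], [0, 0, 0]], [0, [0, 0, 0], [0, 0, 0]]]}}

```text
time: 28.2
eef_pos: [0.5063, -0.1394, 0.1469]
tcp_rot: [0.641, 0.705, 0.224, 0.203]
contact_force: [-0.8, 0.3, -0.2]
opening: -0.002
finger_force: 0.0
```

```bash
python3 -c "
from h import *
front()"
```

```text
t 28.2 TCP rel hinge (stand) [-0.0707 -0.0002  0.0969] radius 0.1199 pos ang 0.6299 tool ang 0.614 toolx [0.001 1.    0.   ] F [-0.8  0.3 -0.2] T [0.01 0.23 0.03] op -0.002 q [-0.68 -0.27  2.36  0.67  0.71 -1.21]
along 0.11915213470406183 normal -0.013748867375250565 Fn -0.7576149064125176 Fu 0.17544944880666213
```

>>> {"name": "move_arm", "arguments": {"moves": [[0, [0, 0.0003, 0], [0, 0, 0]], [0, [0, 0.0003, 0], [0, 0, 0]], [0, [0, 0.0003, 0], [0, 0, 0]], [0, [0, 0.0003, 0], [0, 0, 0]], [0, [0, 0, 0], [0, 0, 0]], [0, [0, 0, 0], [0, 0, 0]], [0, [0, 0, 0], [0, 0, 0]], [0, [0, 0, 0], [0, 0, 0]], [0, [0, 0, 0], [0, 0, 0]], [0, [0, 0, 0], [0, 0, 0]]]}}

```text
time: 29.03
eef_pos: [0.5073, -0.1393, 0.1476]
tcp_rot: [0.641, 0.705, 0.224, 0.203]
contact_force: [-0.4, -0.3, -0.6]
opening: -0.003
finger_force: 0.0
```

```bash
python3 -c "
from h import *
front()"
```

```text
t 29.0333 TCP rel hinge (stand) [-0.0697 -0.0002  0.0976] radius 0.1199 pos ang 0.6197 tool ang 0.614 toolx [ 0.001  1.    -0.   ] F [-0.4 -0.3 -0.6] T [-0.01  0.27 -0.02] op -0.003 q [-0.68 -0.27  2.35  0.67  0.71 -1.21]
along 0.11928519307636835 normal -0.012540772305715493 Fn -0.6927376171715969 Fu -0.3030146866253221
```

>>> {"name": "move_arm", "arguments": {"moves": [[0, [0, 0.0003, 0], [0, 0, 0]], [0, [0, 0.0003, 0], [0, 0, 0]], [0, [0, 0.0003, 0], [0, 0, 0]], [0, [0, 0, 0], [0, 0, 0]], [0, [0, 0, 0], [0, 0, 0]], [0, [0, 0, 0], [0, 0, 0]], [0, [0, 0, 0], [0, 0, 0]], [0, [0, 0, 0], [0, 0, 0]], [0, [0, 0, 0], [0, 0, 0]], [0, [0, 0, 0], [0, 0, 0]]]}}

```text
time: 29.87
eef_pos: [0.508, -0.1392, 0.1481]
tcp_rot: [0.641, 0.705, 0.224, 0.203]
contact_force: [1.1, 0.2, -0.2]
opening: 0.0
finger_force: 0.0
```

```bash
python3 -c "
from h import *
front()"
```

```text
t 29.8667 TCP rel hinge (stand) [-0.0689 -0.0002  0.0981] radius 0.1199 pos ang 0.6125 tool ang 0.614 toolx [0.001 1.    0.   ] F [ 1.1  0.2 -0.2] T [-0.05  0.3  -0.04] op 0.0 q [-0.68 -0.27  2.35  0.66  0.71 -1.21]
along 0.1193451713540106 normal -0.011671453811411596 Fn 0.8120866471326963 Fu -0.7184487880355545
```

```bash
python3 - <<'E'
from h import *
s=get_state();a=read_camera("wrist")[:,:,::-1];cv2.imwrite("pics/w10.png",a);c=cam("wrist",s)
for t in(.49,.515,.54):
    u=np.array([-np.sin(t),np.cos(t)]);n=np.array([-u[1],u[0]])
    print(t,[proj(c,body(ST,[[*(np.array([.1,.05])+.13*u+k*n)[:1],y,(np.array([.1,.05])+.13*u+k*n)[1]]]))[0].round(1).tolist() for y in(.05,-.03) for k in(-.008,.008)])
print("TCP px",proj(c,s['eef_pos']))
g=a.astype(int).sum(2)//3
for r in(140,150,180,200,225,235): print(r,[int(g[r,x]) for x in range(270,420,5)])
E
```

```text
0.49 [[370.4, 141.9], [336.8, 142.4], [364.6, 292.6], [335.1, 294.7]]
0.515 [[363.7, 142.1], [329.8, 142.5], [358.7, 293.2], [328.9, 294.8]]
0.54 [[357.0, 142.2], [322.8, 142.5], [352.8, 293.7], [322.8, 294.9]]
TCP px [[319.98545427 234.95838177]]
140 [73, 72, 69, 66, 72, 67, 64, 66, 84, 95, 90, 93, 56, 48, 53, 53, 51, 54, 53, 106, 163, 160, 156, 158, 158, 162, 154, 163, 120, 52]
150 [70, 69, 72, 68, 71, 73, 71, 71, 96, 91, 91, 88, 52, 50, 51, 53, 54, 49, 52, 121, 157, 159, 163, 153, 162, 157, 166, 158, 161, 58]
180 [103, 76, 70, 70, 71, 70, 66, 67, 103, 89, 90, 91, 45, 45, 52, 52, 54, 54, 60, 153, 160, 154, 158, 163, 165, 162, 162, 161, 164, 157]
200 [108, 75, 71, 72, 74, 69, 66, 70, 94, 91, 92, 92, 44, 47, 52, 49, 50, 53, 54, 156, 158, 159, 163, 162, 159, 161, 163, 162, 156, 164]
225 [144, 139, 123, 75, 70, 68, 65, 62, 66, 91, 89, 95, 41, 51, 49, 47, 55, 55, 61, 166, 162, 157, 156, 164, 157, 160, 158, 163, 166, 160]
235 [142, 134, 138, 137, 136, 138, 123, 65, 79, 82, 34, 68, 79, 76, 48, 52, 57, 56, 57, 156, 156, 159, 163, 165, 159, 162, 157, 160, 163, 160]
```

The mirror is unmoved at about 0.515 rad (edge columns 329–364). The fingertips are simply slim, so I keep creeping in.

>>> {"name": "move_arm", "arguments": {"moves": [[0, [0, 0.0003, 0], [0, 0, 0]], [0, [0, 0.0003, 0], [0, 0, 0]], [0, [0, 0.0003, 0], [0, 0, 0]], [0, [0, 0, 0], [0, 0, 0]], [0, [0, 0, 0], [0, 0, 0]], [0, [0, 0, 0], [0, 0, 0]], [0, [0, 0, 0], [0, 0, 0]], [0, [0, 0, 0], [0, 0, 0]], [0, [0, 0, 0], [0, 0, 0]], [0, [0, 0, 0], [0, 0, 0]]]}}

```text
time: 30.75
eef_pos: [0.5088, -0.1392, 0.1486]
tcp_rot: [0.641, 0.705, 0.224, 0.203]
contact_force: [0.1, -0.6, 0.0]
opening: 0.001
finger_force: 0.0
```

```bash
python3 -c "
from h import *
front()"
```

```text
t 30.75 TCP rel hinge (stand) [-0.0682 -0.0002  0.0986] radius 0.1199 pos ang 0.6049 tool ang 0.614 toolx [0.001 1.    0.   ] F [ 0.1 -0.6  0. ] T [-0.01  0.26 -0.02] op 0.001 q [-0.68 -0.27  2.35  0.66  0.71 -1.21]
along 0.11944093609761143 normal -0.010763343638500907 Fn 0.08846940499933663 Fu -0.02835496230067903
```

>>> {"name": "move_arm", "arguments": {"moves": [[0, [0, 0.0003, 0], [0, 0, 0]], [0, [0, 0.0003, 0], [0, 0, 0]], [0, [0, 0.0003, 0], [0, 0, 0]], [0, [0, 0, 0], [0, 0, 0]], [0, [0, 0, 0], [0, 0, 0]], [0, [0, 0, 0], [0, 0, 0]], [0, [0, 0, 0], [0, 0, 0]], [0, [0, 0, 0], [0, 0, 0]], [0, [0, 0, 0], [0, 0, 0]], [0, [0, 0, 0], [0, 0, 0]]]}}

```text
time: 31.58
eef_pos: [0.5095, -0.1391, 0.1492]
tcp_rot: [0.641, 0.705, 0.224, 0.203]
contact_force: [0.0, -0.5, -0.3]
opening: -0.002
finger_force: 0.0
```

```bash
python3 -c "
from h import *
front()"
```

```text
t 31.5833 TCP rel hinge (stand) [-0.0675 -0.0002  0.0992] radius 0.1199 pos ang 0.5974 tool ang 0.614 toolx [0.001 1.    0.   ] F [ 0.  -0.5 -0.3] T [-0.09  0.23  0.07] op -0.002 q [-0.68 -0.27  2.35  0.66  0.71 -1.2 ]
along 0.11953925195115483 normal -0.009868007771667409 Fn -0.1609661025078157 Fu -0.26582815828621326
```

>>> {"name": "move_arm", "arguments": {"moves": [[0, [0, 0.0003, 0], [0, 0, 0]], [0, [0, 0.0003, 0], [0, 0, 0]], [0, [0, 0.0003, 0], [0, 0, 0]], [0, [0, 0, 0], [0, 0, 0]], [0, [0, 0, 0], [0, 0, 0]], [0, [0, 0, 0], [0, 0, 0]], [0, [0, 0, 0], [0, 0, 0]], [0, [0, 0, 0], [0, 0, 0]], [0, [0, 0, 0], [0, 0, 0]], [0, [0, 0, 0], [0, 0, 0]]]}}

```text
time: 32.42
eef_pos: [0.5102, -0.139, 0.1497]
tcp_rot: [0.641, 0.705, 0.224, 0.203]
contact_force: [0.6, 0.0, -0.1]
opening: 0.001
finger_force: 0.0
```

```bash
python3 - <<'E'
from h import *
s=front();a=read_camera("wrist")[:,:,::-1];cv2.imwrite("pics/w11.png",a)
g=a.astype(int).sum(2)//3
for r in range(215,300,5): print(r,[int(g[r,x]) for x in range(280,380,4)])
E
```

```text
t 32.4167 TCP rel hinge (stand) [-0.0667 -0.0002  0.0997] radius 0.12 pos ang 0.5898 tool ang 0.614 toolx [0.001 1.    0.   ] F [ 0.6  0.  -0.1] T [0.02 0.27 0.01] op 0.001 q [-0.67 -0.27  2.35  0.66  0.71 -1.2 ]
along 0.11962650626094315 normal -0.008967488857812643 Fn 0.44478177569754485 Fu -0.36832736257442905
215 [74, 74, 70, 61, 59, 55, 60, 48, 89, 92, 85, 63, 50, 52, 51, 53, 47, 49, 61, 67, 159, 157, 159, 160, 163]
220 [73, 74, 68, 70, 65, 64, 63, 57, 87, 89, 89, 65, 50, 52, 52, 55, 52, 59, 54, 73, 156, 155, 160, 159, 152]
225 [75, 69, 65, 70, 62, 65, 65, 68, 88, 90, 93, 50, 49, 49, 52, 52, 51, 50, 57, 72, 163, 162, 162, 160, 163]
230 [135, 136, 133, 74, 67, 66, 67, 68, 93, 97, 88, 49, 50, 53, 52, 52, 55, 55, 55, 77, 151, 163, 159, 159, 161]
235 [140, 137, 134, 133, 133, 78, 66, 85, 77, 80, 36, 46, 78, 82, 69, 51, 52, 49, 56, 90, 157, 154, 161, 158, 160]
240 [141, 138, 134, 136, 131, 135, 131, 80, 80, 73, 27, 42, 79, 76, 72, 50, 53, 55, 54, 89, 156, 157, 161, 164, 157]
245 [139, 138, 138, 136, 67, 63, 67, 83, 80, 78, 28, 33, 77, 77, 78, 40, 38, 47, 51, 101, 159, 163, 162, 158, 
[... 404 characters left out ...]
 80, 77, 51, 27, 33, 30, 91, 155, 156, 155, 155, 152]
270 [154, 133, 36, 29, 34, 32, 48, 80, 92, 79, 33, 34, 90, 94, 68, 33, 28, 24, 31, 47, 159, 154, 156, 158, 155]
275 [120, 35, 35, 33, 29, 38, 39, 31, 29, 91, 34, 39, 66, 33, 35, 30, 29, 31, 32, 36, 35, 151, 157, 166, 164]
280 [28, 38, 29, 36, 34, 32, 33, 28, 29, 58, 33, 32, 41, 26, 29, 32, 29, 34, 24, 32, 30, 82, 161, 159, 154]
285 [25, 30, 33, 27, 31, 31, 20, 32, 27, 26, 35, 32, 30, 29, 26, 30, 27, 25, 33, 27, 28, 26, 99, 148, 154]
290 [26, 30, 22, 28, 32, 25, 23, 30, 32, 22, 33, 27, 32, 32, 27, 27, 22, 26, 26, 30, 23, 32, 28, 31, 31]
295 [31, 28, 31, 29, 18, 30, 30, 18, 25, 29, 28, 26, 30, 27, 28, 29, 28, 16, 25, 27, 29, 31, 31, 28, 28]
```

Reading the numbers, the tips are passing over the top edge rather than in front of it, because they end somewhat behind the TCP. I'll back off, go about 27 mm lower and approach again.

>>> {"name": "move_arm", "arguments": {"moves": [[0, [0, -0.01, 0], [0, 0, 0]], [0, [0, -0.012, 0], [0, 0, 0]], [0, [0, 0, 0], [0, 0, 0]], [0, [0, 0, 0.009], [0, 0, 0]], [0, [0, 0, 0.009], [0, 0, 0]], [0, [0, 0, 0.009], [0, 0, 0]], [0, [0, 0, 0], [0, 0, 0]], [0, [0, 0, 0], [0, 0, 0]], [0, [0, 0, 0], [0, 0, 0]], [0, [0, 0, 0], [0, 0, 0]]]}}

```text
time: 33.3
eef_pos: [0.5079, -0.1395, 0.1155]
tcp_rot: [0.641, 0.705, 0.224, 0.204]
contact_force: [-0.6, -0.0, 0.0]
opening: 0.001
finger_force: 0.0
```

```bash
python3 -c "
from h import *
front()"
```

```text
t 33.3 TCP rel hinge (stand) [-0.0691 -0.0004  0.0655] radius 0.0952 pos ang 0.8116 tool ang 0.6147 toolx [ 0.001  1.    -0.001] F [-0.6 -0.   0. ] T [-0.06  0.3   0.  ] op 0.001 q [-0.68 -0.21  2.37  0.73  0.65 -1.29]
along 0.09104673030873195 normal -0.02782241364211238 Fn -0.5052206769011267 Fu 0.2911417685152822
```

>>> {"name": "move_arm", "arguments": {"moves": [[0, [0, 0.0005, 0], [0, 0, 0]], [0, [0, 0.0005, 0], [0, 0, 0]], [0, [0, 0.0005, 0], [0, 0, 0]], [0, [0, 0.0005, 0], [0, 0, 0]], [0, [0, 0.0005, 0], [0, 0, 0]], [0, [0, 0.0005, 0], [0, 0, 0]], [0, [0, 0, 0], [0, 0, 0]], [0, [0, 0, 0], [0, 0, 0]], [0, [0, 0, 0], [0, 0, 0]], [0, [0, 0, 0], [0, 0, 0]]]}}

```text
time: 34.13
eef_pos: [0.5102, -0.139, 0.1166]
tcp_rot: [0.641, 0.705, 0.224, 0.203]
contact_force: [0.3, 0.9, -0.5]
opening: 0.002
finger_force: 0.0
```

```bash
python3 -c "
from h import *
front()"
```

```text
t 34.1333 TCP rel hinge (stand) [-0.0667 -0.0002  0.0666] radius 0.0943 pos ang 0.7863 tool ang 0.6139 toolx [0.001 1.    0.   ] F [ 0.3  0.9 -0.5] T [-0.06  0.26  0.03] op 0.002 q [-0.67 -0.21  2.37  0.73  0.65 -1.29]
along 0.0908354762081229 normal -0.025267980580115132 Fn 0.04099729500431781 Fu -0.6255205153871728
```

>>> {"name": "move_arm", "arguments": {"moves": [[0, [0, 0.0004, 0], [0, 0, 0]], [0, [0, 0.0004, 0], [0, 0, 0]], [0, [0, 0.0004, 0], [0, 0, 0]], [0, [0, 0.0004, 0], [0, 0, 0]], [0, [0, 0.0004, 0], [0, 0, 0]], [0, [0, 0, 0], [0, 0, 0]], [0, [0, 0, 0], [0, 0, 0]], [0, [0, 0, 0], [0, 0, 0]], [0, [0, 0, 0], [0, 0, 0]], [0, [0, 0, 0], [0, 0, 0]]]}}

```text
time: 34.97
eef_pos: [0.5119, -0.1388, 0.1178]
tcp_rot: [0.641, 0.705, 0.224, 0.203]
contact_force: [0.2, 1.3, -0.1]
opening: 0.001
finger_force: 0.0
```

```bash
python3 -c "
from h import *
front()"
```

```text
t 34.9667 TCP rel hinge (stand) [-0.0651 -0.0002  0.0678] radius 0.094 pos ang 0.7649 tool ang 0.614 toolx [0.001 1.    0.   ] F [ 0.2  1.3 -0.1] T [0.   0.26 0.02] op 0.001 q [-0.67 -0.21  2.36  0.72  0.65 -1.28]
along 0.09105426438513173 normal -0.023238133587344938 Fn 0.23604656430334775 Fu -0.2793672059798221
```

>>> {"name": "move_arm", "arguments": {"moves": [[0, [0, 0.0004, 0], [0, 0, 0]], [0, [0, 0.0004, 0], [0, 0, 0]], [0, [0, 0.0004, 0], [0, 0, 0]], [0, [0, 0.0004, 0], [0, 0, 0]], [0, [0, 0, 0], [0, 0, 0]], [0, [0, 0, 0], [0, 0, 0]], [0, [0, 0, 0], [0, 0, 0]], [0, [0, 0, 0], [0, 0, 0]], [0, [0, 0, 0], [0, 0, 0]], [0, [0, 0, 0], [0, 0, 0]]]}}

```text
time: 35.8
eef_pos: [0.5132, -0.1387, 0.1187]
tcp_rot: [0.641, 0.705, 0.224, 0.203]
contact_force: [0.5, -0.1, -0.3]
opening: 0.001
finger_force: 0.0
```

```bash
python3 -c "
from h import *
front()"
```

```text
t 35.8 TCP rel hinge (stand) [-0.0638 -0.0002  0.0687] radius 0.0937 pos ang 0.7482 tool ang 0.6139 toolx [0.001 1.    0.   ] F [ 0.5 -0.1 -0.3] T [-0.05  0.26 -0.04] op 0.001 q [-0.67 -0.21  2.36  0.72  0.65 -1.28]
along 0.09120531173243343 normal -0.02166775433728932 Fn 0.32257213440902444 Fu -0.4792751860335117
```

>>> {"name": "move_arm", "arguments": {"moves": [[0, [0, 0.0004, 0], [0, 0, 0]], [0, [0, 0.0004, 0], [0, 0, 0]], [0, [0, 0.0004, 0], [0, 0, 0]], [0, [0, 0.0004, 0], [0, 0, 0]], [0, [0, 0, 0], [0, 0, 0]], [0, [0, 0, 0], [0, 0, 0]], [0, [0, 0, 0], [0, 0, 0]], [0, [0, 0, 0], [0, 0, 0]], [0, [0, 0, 0], [0, 0, 0]], [0, [0, 0, 0], [0, 0, 0]]]}}

```text
time: 36.63
eef_pos: [0.5145, -0.1386, 0.1196]
tcp_rot: [0.641, 0.705, 0.224, 0.203]
contact_force: [-0.2, -0.6, 0.8]
opening: -0.001
finger_force: 0.0
```

```bash
python3 -c "
from h import *
front()"
```

```text
t 36.6333 TCP rel hinge (stand) [-0.0625 -0.0002  0.0696] radius 0.0936 pos ang 0.7312 tool ang 0.6139 toolx [0.001 1.    0.   ] F [-0.2 -0.6  0.8] T [0.03 0.24 0.06] op -0.001 q [-0.67 -0.2   2.36  0.72  0.65 -1.27]
along 0.09137522400581402 normal -0.020072899004810407 Fn 0.19545309956671775 Fu 0.7763500255391104
```

>>> {"name": "move_arm", "arguments": {"moves": [[0, [0, 0.0004, 0], [0, 0, 0]], [0, [0, 0.0004, 0], [0, 0, 0]], [0, [0, 0.0004, 0], [0, 0, 0]], [0, [0, 0.0004, 0], [0, 0, 0]], [0, [0, 0.0004, 0], [0, 0, 0]], [0, [0, 0, 0], [0, 0, 0]], [0, [0, 0, 0], [0, 0, 0]], [0, [0, 0, 0], [0, 0, 0]], [0, [0, 0, 0], [0, 0, 0]], [0, [0, 0, 0], [0, 0, 0]]]}}

```text
time: 37.47
eef_pos: [0.5161, -0.1385, 0.1208]
tcp_rot: [0.641, 0.705, 0.224, 0.203]
contact_force: [0.6, 1.0, -0.5]
opening: -0.0
finger_force: 0.1
```

```bash
python3 -c "
from h import *
front()"
```

```text
t 37.4667 TCP rel hinge (stand) [-0.0608 -0.0002  0.0708] radius 0.0933 pos ang 0.7096 tool ang 0.614 toolx [0.001 1.    0.   ] F [ 0.6  1.  -0.5] T [-0.04  0.31 -0.03] op -0.0 q [-0.66 -0.2   2.35  0.72  0.65 -1.27]
along 0.09158585566782441 normal -0.01805444227278026 Fn 0.30207229279034936 Fu -0.782066105490687
```

>>> {"name": "move_arm", "arguments": {"moves": [[0, [0, 0.0003, 0], [0, 0, 0]], [0, [0, 0.0003, 0], [0, 0, 0]], [0, [0, 0.0003, 0], [0, 0, 0]], [0, [0, 0.0003, 0], [0, 0, 0]], [0, [0, 0.0002, 0], [0, 0, 0]], [0, [0, 0, 0], [0, 0, 0]], [0, [0, 0, 0], [0, 0, 0]], [0, [0, 0, 0], [0, 0, 0]], [0, [0, 0, 0], [0, 0, 0]], [0, [0, 0, 0], [0, 0, 0]]]}}

```text
time: 38.3
eef_pos: [0.5163, -0.1383, 0.1207]
tcp_rot: [0.641, 0.706, 0.223, 0.203]
contact_force: [-6.6, -1.4, 0.6]
opening: 0.001
finger_force: 2.8
```

```bash
python3 -c "
from h import *
front()"
```

```text
t 38.3 TCP rel hinge (stand) [-0.0606 -0.0001  0.0707] radius 0.0931 pos ang 0.7085 tool ang 0.6118 toolx [ 0.001  1.    -0.   ] F [-6.6 -1.4  0.6] T [-0.27  1.01 -0.13] op 0.001 q [-0.66 -0.2   2.35  0.71  0.65 -1.26]
along 0.09139672997524483 normal -0.0179112535347533 Fn -5.558888356616118 Fu 3.8784105261943105
```

Contact: 5.6 N along the mirror's normal. I ease it very slightly and hold.

>>> {"name": "move_arm", "arguments": {"moves": [[0, [0, -0.0001, 0], [0, 0, 0]], [0, [0, 0, 0], [0, 0, 0]], [0, [0, 0, 0], [0, 0, 0]], [0, [0, 0, 0], [0, 0, 0]], [0, [0, 0, 0], [0, 0, 0]], [0, [0, 0, 0], [0, 0, 0]], [0, [0, 0, 0], [0, 0, 0]], [0, [0, 0, 0], [0, 0, 0]], [0, [0, 0, 0], [0, 0, 0]], [0, [0, 0, 0], [0, 0, 0]]]}}

```text
time: 39.13
eef_pos: [0.5163, -0.1384, 0.1207]
tcp_rot: [0.641, 0.706, 0.223, 0.203]
contact_force: [-6.2, -1.5, 0.3]
opening: 0.003
finger_force: 2.6
```

```bash
python3 -c "
from h import *
front()"
```

```text
t 39.1333 TCP rel hinge (stand) [-0.0606 -0.0002  0.0707] radius 0.0932 pos ang 0.7085 tool ang 0.612 toolx [ 0.001  1.    -0.   ] F [-6.2 -1.5  0.3] T [-0.21  1.01 -0.05] op 0.003 q [-0.66 -0.2   2.35  0.71  0.65 -1.26]
along 0.09141605072137943 normal -0.017911206792179037 Fn -5.347263228343702 Fu 3.4274634422960393
```

Steady at 5.3 N for about 0.8 s with no movement. Now back off and away.

>>> {"name": "move_arm", "arguments": {"moves": [[0, [0, -0.003, 0], [0, 0, 0]], [0, [0, -0.012, 0], [0, 0, 0]], [0, [0, -0.015, 0], [0, 0, 0]], [0, [0, 0, -0.02], [0, 0, 0]], [0, [0, 0, -0.035], [0, 0, 0]], [0, [0, 0, -0.035], [0, 0, 0]], [0, [0, 0, -0.035], [0, 0, 0]], [0, [0, 0, 0], [0, 0, 0]], [0, [0, 0, 0], [0, 0, 0]], [0, [0, 0, 0], [0, 0, 0]]]}}

```text
time: 39.97
eef_pos: [0.4211, -0.1475, 0.2065]
tcp_rot: [0.641, 0.705, 0.224, 0.204]
contact_force: [-0.2, -0.3, -0.3]
opening: 0.002
finger_force: 0.0
```

```bash
python3 - <<'E'
from h import *
s=front();a=read_camera("wrist")[:,:,::-1];cv2.imwrite("pics/w12.png",a);c=cam("wrist",s)
for t in(.49,.515,.54):
    u=np.array([-np.sin(t),np.cos(t)]);n=np.array([-u[1],u[0]]);h=np.array([.1,.05])
    q=[h+.13*u+k*n for k in(-.008,.008)]
    print(t,proj(c,body(ST,[[p[0],y,p[1]] for y in(.05,-.03) for p in q])).round(1).tolist())
g=cv2.GaussianBlur(a,(3,3),0).astype(int).sum(2)//3
for r in(125,140,155,170,185,200): 
    x=np.where(g[r,300:560]<62)[0]+300;print(r,x.min() if len(x) else None,x.max() if len(x) else None,len(x))
# bystander check vs first top image
b=read_camera("top")[:,:,::-1];cv2.imwrite("pics/top_end.png",b);d=cv2.absdiff(b,cv2.imread("pics/top0.png")).max(2)
for n,(u,v) in dict(cream=(277,127),blue=(353,127),ring=(451,172),can=(176,194)).items(): print(n,int((d[v-18:v+18,u-18:u+18]>40).sum()))
E
```

```text
t 39.9667 TCP rel hinge (stand) [-1.563e-01 -1.000e-04  1.565e-01] radius 0.2211 pos ang 0.7848 tool ang 0.6146 toolx [ 0.001  1.    -0.   ] F [-0.2 -0.3 -0.3] T [-0.02  0.27 -0.08] op 0.002 q [-0.88 -0.6   2.45  0.6   1.01 -1.23]
along 0.2131452404558708 normal -0.058940087009687545 Fn -0.32708532860109585 Fu -0.12204378819270544
0.49 [[401.7, 127.7], [381.2, 127.9], [395.5, 227.1], [376.6, 228.0]]
0.515 [[397.6, 127.8], [376.9, 127.9], [391.8, 227.3], [372.6, 228.1]]
0.54 [[393.5, 127.8], [372.5, 127.9], [388.0, 227.6], [368.6, 228.1]]
125 377 378 2
140 376 378 3
155 376 377 2
170 375 376 2
185 374 375 2
200 374 374 1
cream 0
blue 0
ring 0
can 0
```

```bash
python3 -c "
from plant import *
print(sign_off())"
```

```text
the job is handed in; nothing more can be done
None
```

The job is handed in: the plate is seated on the pin with the seal towards the mirror, the mirror stands at about 29.5° and held under a steady 5.3 N push, the hands are clear, and the four named bystanders did not move.

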